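# Fit the keyed feed wheels of a timber feeder

## Task

Clear the two wooden offcuts off the feed unit into the plywood offcut box, and put each feed wheel lying on the bench onto the spindle whose collar has the colour of its hub, turning it while you press until its keyways find the keys and it drops fully home on the collar. Only when every wheel is home, push the orange locking lever all the way over, away from the robot. Leave the other things on the bench where they are.

Things in the scene. Friction and masses are not known exactly. Their poses are not given: they have to be found in the camera images.
- unit: feed unit (timber feeder lying on its back, fixed): grey housing 130 (x) x 400 (y) x 50 mm high; origin at the centre of its underside, z up. On its flat top three alike steel spindles stand in a row at x = 0, y = -140, -35 and +70 mm, and a locking lever at y = +155 mm. The spindles do not turn; each one's keys point an unknown way: see the home points
- wheel_blue: feed wheel, blue hub (may be absent), first lying flat on the bench: black rubber-tyred disc 30 mm thick, 8 gripping flats 58 mm apart facing its x, y and diagonals (63 mm over lugs), 0.12 kg; origin at its centre, z = axle, faces alike. Bore 18 mm with two opposite keyways (26 mm over both, 9 mm wide) along its x axis: fits two ways, half a turn apart, 7 degrees of play each way
- blue_home (a point): wheel-centre point, when home, on the spindle with the blue collar (34 mm round, 4 mm high), 19 mm above the housing top; colours swap among spindles; axes say nothing of the keys. All spindles: 16 mm round, its top 40 mm above the housing, last 6 mm tapered to 9 mm; two opposite brass keys (24 mm over both, 6 mm wide) reach 26 mm above the housing, so the upper 14 mm is plain
- wheel_yellow: feed wheel, yellow hub (may be absent), first lying flat on the bench: black rubber-tyred disc 30 mm thick, 8 gripping flats 58 mm apart facing its x, y and diagonals (63 mm over lugs), 0.12 kg; origin at its centre, z = axle, faces alike. Bore 18 mm with two opposite keyways (26 mm over both, 9 mm wide) along its x axis: fits two ways, half a turn apart, 7 degrees of play each way
- yellow_home (a point): wheel-centre point, when home, on the spindle with the yellow collar (34 mm round, 4 mm high), 19 mm above the housing top; colours swap among spindles; axes say nothing of the keys. All spindles: its two keys lie along a line within 35 degrees (0.61 rad) either side of the unit's x axis, different for each spindle, to be found by feel (or seen: the brass line on the tip lies along the keys)
- wheel_red: feed wheel, red hub (may be absent), first lying flat on the bench: black rubber-tyred disc 30 mm thick, 8 gripping flats 58 mm apart facing its x, y and diagonals (63 mm over lugs), 0.12 kg; origin at its centre, z = axle, faces alike. Bore 18 mm with two opposite keyways (26 mm over both, 9 mm wide) along its x axis: fits two ways, half a turn apart, 7 degrees of play each way
- red_home (a point): wheel-centre point, when home, on the spindle with the red collar (34 mm round, 4 mm high), 19 mm above the housing top; colours swap among spindles; axes say nothing of the keys. All spindles: a wheel set on it at a wrong angle rests on the key tops, 22 mm too high; turned while pressed lightly (5 to 10 N) it drops when keyways and keys meet
- offcut0: mid-brown wooden offcut, 40 (x) x 56 (y) x 30 mm high, 0.05 kg, origin at the centre of its underside; lies on the unit between two spindles, where it blocks the wheels on both sides of it
- offcut1: pale wooden offcut, 40 (x) x 56 (y) x 30 mm high, 0.05 kg, origin at the centre of its underside; lies on the unit between two spindles, where it blocks the wheels on both sides of it
- offcut_box: open plywood box for offcuts, 180 x 180 mm, 60 mm high, walls and floor 8 mm, fixed; origin at the centre of its underside, z up, x and y along its walls
- lock (a joint): angle of the orange locking lever on the unit (rad): 0 to 1.0, starts near 0 leaning 0.5 rad towards the unit's -x (towards the robot); grows as it is pushed over to the unit's +x and stays where it is left; pivots about the unit's y axis
- lock_tip (a point): the tip (knob centre) of the orange lever; moves about 80 mm x angle along the arc; its own x axis need not be used: push it along the unit's x axis
- glue: bystander: white glue bottle, 60 mm round, 160 mm high; origin at the centre of its underside
- screw_jar: bystander: glass jar, 64 mm round, 85 mm high; origin at the centre of its underside
- try_square: bystander: try square, dark stock 110 mm and steel blade 150 mm, origin under the stock's centre
- clock_ring: bystander: dark wooden clock ring with white dial, 128 mm round, 14 mm high; origin at the centre of its underside

How it is judged:
By the outcome, as a careful person would: the job done as asked, in the order asked, and still so for the second after the job is handed in, with the robot touching nothing.
Of wheel_blue, wheel_yellow, wheel_red only 2 to 3 are there at a start; the rules pass over those that are not, and their reading is None.
At some moment in a run one of wheel_blue, wheel_yellow, wheel_red may be knocked a few centimetres aside while the robot is not near it.
Once in a run the grip may slacken for a moment while it holds something.
It also fails if it takes over 210 s, if anything falls off the work surface, if the arm or the gripper's body presses on something with over 40 N, if the wrist force passes 120 N, or if a joint passes its speed limit or range.

## Robot

A 7-joint arm with a two-finger parallel gripper is mounted at the origin on the work surface. World frame = base frame: x ahead of the robot, y to its left, z up, the work surface at z = 0. Lengths are in m, angles in rad, forces in N, time in s.
With the tool pointing down it reaches from about 0.425 to 0.875 m from the base axis. Payload 4.7 kg.
Tool frame: the origin (TCP) lies midway between the tips of the shut fingers; the grasp point (between the pads) lies 19 mm behind it; z points along the fingers, y is the direction in which the jaws open and shut (so a half turn about z gives the same grasp; the last joint's range is limited). The gripper opens to 87 mm and grips with 3 to 60 N. Pads are 19 mm wide; open, the fingers measure 117 mm over their backs; the gripper's body (75 mm by 190 mm) begins 51 mm behind the grasp point.
Start: joints at [0.014, 0.321, -0.07, 1.45, 0.023, 1.371, -0.057], TCP at [0.65, -0, 0.223] pointing down, gripper open.
Joint ranges: [-2.86, 2.86], [-0.3, 2.09], [-1.38, 1.24], [0.06, 2.45], [-1.56, 4.7], [0.09, 2.05], [-2.69, 2.69]. Speed limits (rad/s): [2.57, 2.57, 3.14, 3.14, 3.14, 3.14, 3.14].

## Interface

Orientations are given as a rotation vector (axis times angle).
In Python, from bench import * gives the robot as it stands. The module is installed in compiled form; this text tells all that it offers.
- The arm moves only by the tool play_rows, never from a script. Its argument "series" is one flat list of numbers, 7 for each row, row after row: the opening in per cent of the stroke, from 0 (shut) to 100 (fully open), then the shift along the tool's x, y, z in m, then the turn, a rotation vector about the tool's x, y, z in degrees. In form: [fingers, tx, ty, tz, rx, ry, rz, fingers, tx, ty, tz, rx, ry, rz, ...]. A call has 1 to 10 rows; each row is the pose to reach, as a shift and turn from the pose commanded when the call began, along the tool's axes at that moment; what a row does not reach only later rows make up. A row lasts 1/12 s, in which the tool goes at most 41.7 mm and 7.16 degrees, less where a joint would pass 70% of its speed; a pose out of reach is approached as far as the arm can. A call with a gripper value outside its range is refused whole. The fingers move at their own pace and stop on an object; "force" is the grip in N (left out, the last holds). Time passes only in rows, so rows that repeat a pose let the fingers close. It gives the time, the measured TCP pose, the force and the opening at its end, in the units of the state.
- get_state(): the state, without advancing time (a new reading comes with each control period).
- get_image(name): name is "scene" or "side" or "wrist"; returns a dict with "frame" (420x560x3 uint8, red, green, blue), "fx", "fy", "cx", "cy" (pixels), "R" (3x3) and "t" (3): a world point X has camera coordinates R X + t. Camera axes: x right, y down, z forward; pixel columns grow to the right and rows downward; lengths in m; the calibration is good to about 2 mm. A picture is of the moment at which its call begins. There is no depth.
- close_job(): hands the job in, once; it reports no verdict.
The state is a dict: "time": time; "joint_positions": joint angles; "qd": joint speeds; "joint_torque": joint torques, N m; "position": TCP position; "tool_rot": TCP orientation; "ft_force": force on the tool from outside, world axes, zero at the start; "torque": the same for the moment, N m; "grip_width": opening from 0.0 (shut) to 1.0 (fully open).
Only numpy, scipy, OpenCV 4.12 (cv2) and the standard library are available. Lean on these libraries where they do the work, as an engineer would, in place of code of your own. Each camera call takes 0.05 s, during which the arm holds its last target.

## Working session

There is one attempt and no reset: what is moved stays moved. The work goes in short steps, Python scripts to look and compute and a tool call to move; the robot and the scene stay as the last step left them, time stands still between calls to the robot, and variables do not carry over. Pictures are saved under pics/ and viewed, and the job is handed in when it is done.

Besides the shell and the picture viewer there is one more tool, called after "Request:" as name(argument=value, ...) on one line, values as JSON. play_rows: Moves the arm, as the interface text tells. Its arguments: {"type":"object","properties":{"series":{"type":"array"},"force":{"type":"number"}},"required":["series"]}

```bash
mkdir -p pics; cat > h.py <<'E'
from bench import *
import numpy as np, cv2
from scipy.spatial.transform import Rotation as Rn
def shot(name,fn):
    im=get_image(name); cv2.imwrite('pics/'+fn+'.png',cv2.cvtColor(im['frame'],cv2.COLOR_RGB2BGR)); np.save('pics/'+fn+'.npy',im,allow_pickle=True); return im
def ray(im,u,v,z):
    R=np.array(im['R']);t=np.array(im['t']); d=R.T@np.array([(u-im['cx'])/im['fx'],(v-im['cy'])/im['fy'],1]); c=-R.T@t
    return c+d*(z-c[2])/d[2]
def proj(im,X):
    p=np.array(im['R'])@np.array(X)+np.array(im['t']); return np.array([im['fx']*p[0]/p[2]+im['cx'],im['fy']*p[1]/p[2]+im['cy']])
def load(fn): return np.load('pics/'+fn+'.npy',allow_pickle=True).item()
E
python3 - <<'E'
from h import *
for n in ['scene','side','wrist']:
    im=shot(n,n+'0'); print(n,im['fx'],(-np.array(im['R']).T@im['t']).round(3), np.array(im['R']).round(2).tolist())
print(get_state())
E
```

```text
scene 541.2240098902416 [ 1.092 -0.727  1.16 ] [[0.79, 0.61, 0.02], [0.48, -0.61, -0.63], [-0.37, 0.51, -0.78]]
side 455.3818259108344 [0.264 0.787 1.019] [[-0.93, -0.38, 0.02], [-0.28, 0.66, -0.7], [0.25, -0.65, -0.72]]
wrist 321.1475502330466 [0.65  0.073 0.383] [[1.0, 0.0, -0.0], [0.0, -0.97, 0.26], [-0.0, -0.26, -0.97]]
{'time': 0.15, 'joint_positions': array([ 0.01410407,  0.32162136, -0.07011033,  1.45137569,  0.02261023,
        1.37077619, -0.05689415]), 'qd': array([ 0.00127682, -0.00386947, -0.00097249, -0.00290443, -0.001636  ,
        0.00115037,  0.00207139]), 'joint_torque': array([ 2.16972071e-04, -4.91794288e+01, -4.04079035e-01, -3.12878716e+01,
       -6.39387709e-02,  4.04033612e-02,  9.90178205e-05]), 'position': array([ 6.49599321e-01, -3.60555263e-05,  2.21742908e-01]), 'tool_rot': array([-2.22073115e+00, -2.22084673e+00,  1.64043890e-03]), 'ft_force': array([0.65981457, 0.09060721, 0.75440244]), 'torque': array([-0.00305511,  0.02197876,  0.02576496]), 'grip_width': 0.9996785644601698}
```

View pics/scene0.png

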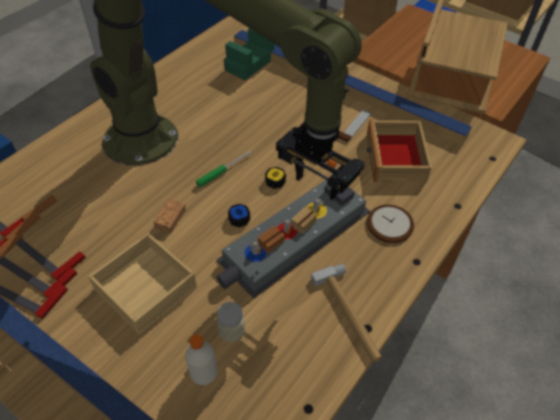

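View pics/side0.png

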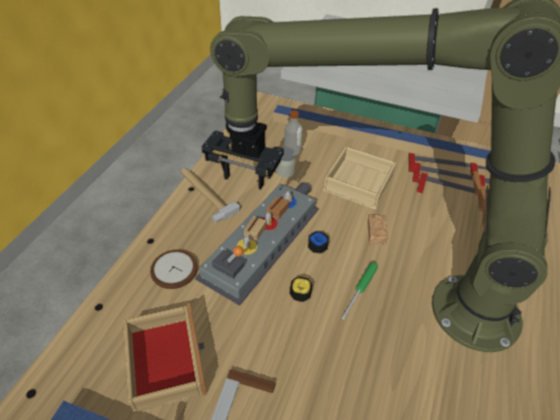

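View pics/wrist0.png

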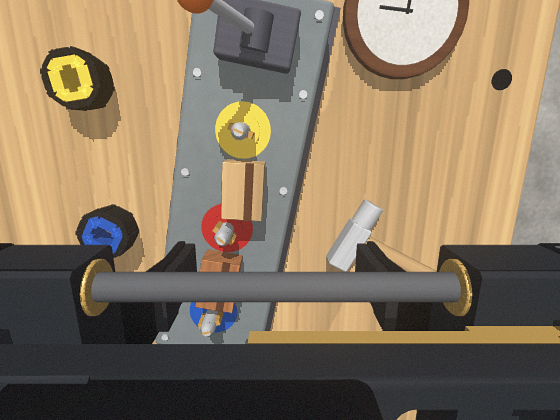

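The wrist picture (image up = world +y, right = +x) shows collars yellow (243,130), red (225,227) and blue (212,312), offcuts at (243,190) pale and (218,280) brown, and the orange lever knob at (195,0). The yellow wheel is at (72,80) and the blue wheel at (102,232). I see no red wheel in any view. Next I'll measure.

```bash
cat >> h.py <<'E'
def blobs(im,lo,hi,mn=15):
    hsv=cv2.cvtColor(im['frame'],cv2.COLOR_RGB2HSV); m=cv2.inRange(hsv,np.array(lo),np.array(hi))
    n,l,s,c=cv2.connectedComponentsWithStats(m); return [(c[i].round(1),s[i][:5].tolist()) for i in range(1,n) if s[i][4]>=mn],l
YE=([24,150,90],[34,255,255]);BL=([105,150,60],[125,255,255]);RE=([0,200,80],[4,255,255])
E
python3 - <<'E'
from h import *
for f in ['wrist0','scene0','side0']:
    im=load(f)
    for n,c in [('Y',YE),('B',BL),('R',RE)]:
        for b in blobs(im,*c)[0]: print(f,n,b[0],b[1],'z.054',ray(im,*b[0],.054)[:2].round(4),'z.03',ray(im,*b[0],.03)[:2].round(4))
a=load('scene0');
for f in ['scene0','side0']:
    I=cv2.imread(f'pics/{f}.png'); 
    x,y=(60,180) if f=='scene0' else (190,120)
    cv2.imwrite(f'pics/{f}z.png',cv2.resize(I[y:y+200,x:x+266] if f!='scene0' else I[120:320,120:386],None,fx=3,fy=3,interpolation=cv2.INTER_CUBIC))
I=cv2.imread('pics/scene0.png'); cv2.imwrite('pics/boxz.png',cv2.resize(I[220:340,70:230],None,fx=5,fy=5,interpolation=cv2.INTER_CUBIC))
E
```

```text
wrist0 Y [69.6 77.4] [47, 54, 46, 47, 1131] z.054 [0.452  0.1164] z.03 [0.4376 0.1196]
wrist0 Y [225.7 116.2] [216, 102, 24, 40, 332] z.054 [0.5999 0.0809] z.03 [0.5963 0.0816]
wrist0 Y [258.  125.8] [240, 102, 31, 53, 755] z.054 [0.6316 0.0718] z.03 [0.6303 0.0718]
wrist0 Y [231.  151.8] [228, 148, 7, 9, 17] z.054 [0.6039 0.0464] z.03 [0.6006 0.0445]
wrist0 Y [240.9 154. ] [235, 151, 12, 7, 21] z.054 [0.6139 0.0442] z.03 [0.6113 0.0421]
wrist0 B [101.7 232.9] [82, 216, 40, 38, 774] z.054 [ 0.4608 -0.0404] z.03 [ 0.447  -0.0486]
wrist0 B [195.7 312.7] [190, 302, 17, 24, 192] z.054 [ 0.5564 -0.138 ] z.03 [ 0.5496 -0.1533]
wrist0 B [227.1 320.2] [215, 305, 22, 27, 256] z.054 [ 0.5926 -0.1478] z.03 [ 0.5884 -0.1639]
scene0 Y [275.1 174.1] [267, 168, 17, 13, 155] z.054 [0.4527 0.0973] z.03 [0.4389 0.1152]
scene0 Y [310.2 205.8] [308, 204, 5, 5, 17] z.054 [0.5977 0.0639] z.03 [0.587  0.0811]
scene0 Y [321.7 211.3] [318, 205, 8, 13, 71] z.054 [0.6327 0.0673] z.03 [0.6228 0.0845]
scene0 B [425.8   4.7] [416, 0, 19, 11, 127] z.054 [0.3569 1.1675] z.03 [0.341  1.2087]
scene0 B [  3.2 141.9] [
[... 371 characters left out ...]
 220, 21, 16, 85] z.054 [ 0.0395 -0.4673] z.03 [ 0.0166 -0.4617]
scene0 R [280.7 227.9] [279, 225, 4, 7, 17] z.054 [ 0.5812 -0.0437] z.03 [ 0.5701 -0.0289]
scene0 R [287.2 235.5] [285, 234, 6, 4, 19] z.054 [ 0.6092 -0.0529] z.03 [ 0.5987 -0.0382]
scene0 R [ 58.9 283.5] [36, 253, 48, 64, 717] z.054 [ 0.2699 -0.4993] z.03 [ 0.252  -0.4943]
side0 Y [248.5 246.6] [238, 240, 18, 13, 99] z.054 [0.6099 0.0676] z.03 [0.6185 0.0497]
side0 Y [300.8 285.5] [292, 278, 18, 16, 226] z.054 [0.4345 0.1326] z.03 [0.4387 0.1163]
side0 B [292.3 202.9] [289, 198, 7, 10, 36] z.054 [ 0.5586 -0.1385] z.03 [ 0.5659 -0.1615]
side0 B [318.1 238.7] [310, 233, 17, 13, 170] z.054 [ 0.4428 -0.0341] z.03 [ 0.4473 -0.0546]
```

View pics/scene0z.png

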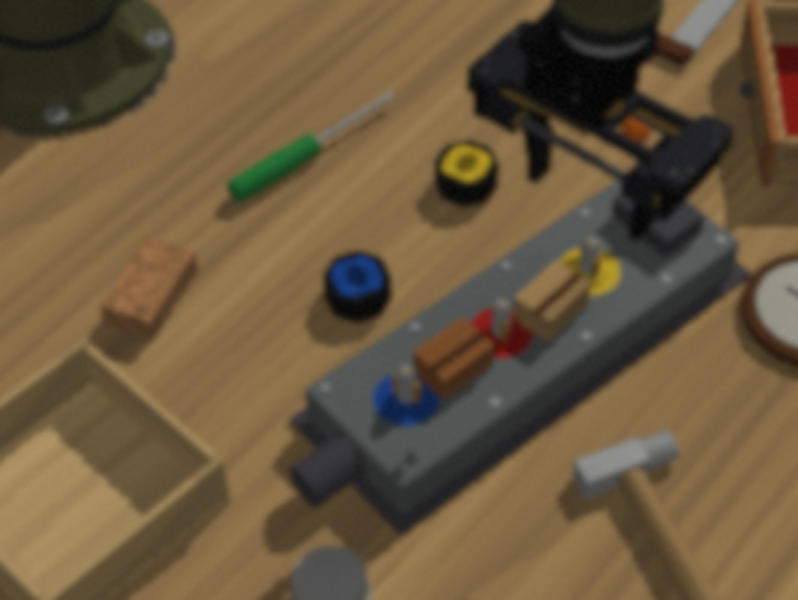

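View pics/side0z.png

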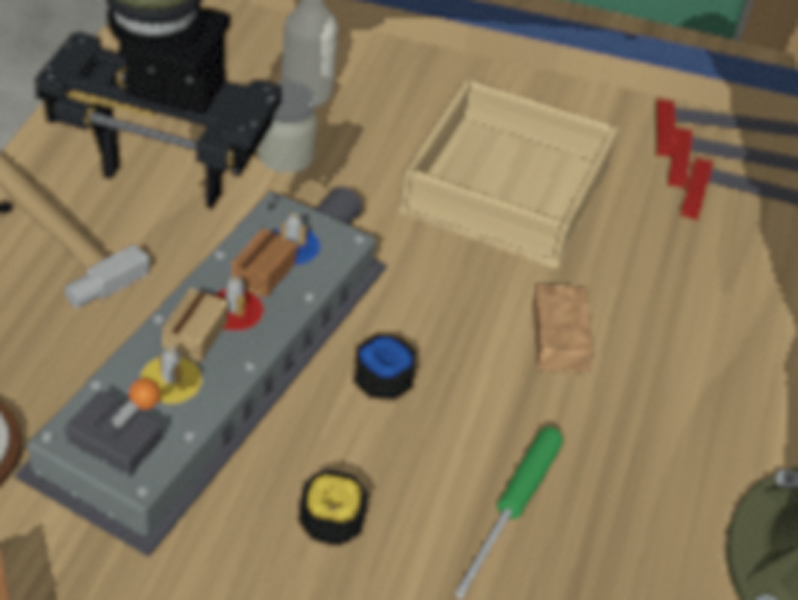

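View pics/boxz.png

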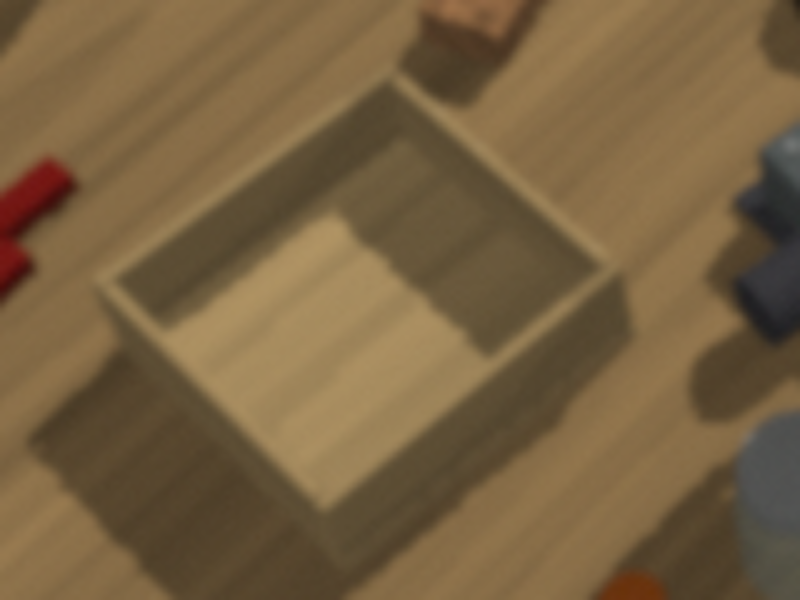

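Only the blue and yellow wheels are present. I'll get a closer wrist view over the unit.

Request:
play_rows(series=[100,-0.03,-0.05,0.06,0,0,0,100,-0.03,-0.05,0.06,0,0,0,100,-0.03,-0.05,0.06,0,0,0,100,-0.03,-0.05,0.06,0,0,0,100,-0.03,-0.05,0.06,0,0,0])

```text
time: 0.57
position: [0.6002, -0.03, 0.1627]
tool_rot: [2.222, 2.221, 0.001]
ft_force: [0.8, -0.1, 0.9]
grip_width: 0.998
```

```bash
cat >> h.py <<'E'
def plan(p,yaw=None):
    "world TCP target, jaw (tool y) yaw deg mod 180 -> tool shift & rz, tool down kept"
    s=get_state(); R=Rn.from_rotvec(s['tool_rot']).as_matrix()
    sh=R.T@(np.array(p)-s['position']); 
    print('t',round(s['time'],2),'pos',s['position'].round(4),'F',s['ft_force'].round(1),'grip',round(s['grip_width'],3))
    jy=np.degrees(np.arctan2(R[1,1],R[0,1])); 
    rz=None
    if yaw is not None:
        d=(yaw-jy+90)%180-90; rz=-d   # tool z down
        # full correction to pointing down
        c,sn=np.cos(np.radians(jy+d)),np.sin(np.radians(jy+d)); T=np.array([[-0,0,0]]*3,float); y=np.array([c,sn,0]); z=np.array([0,0,-1.]); T=np.stack([np.cross(y,z),y,z],1)
        rz=np.degrees(Rn.from_matrix(R.T@T).as_rotvec()).round(2)
    print('jaw yaw',jy.round(2),'shift',sh.round(4),'turn',rz, 'q7',s['joint_positions'][6].round(2))
E
python3 - <<'E'
from h import *
im=shot('wrist','w1'); plan([.6,0,.16],0)
I=cv2.imread('pics/w1.png'); cv2.imwrite('pics/w1z.png',cv2.resize(I[:300],None,fx=1.42,fy=1.42,interpolation=cv2.INTER_CUBIC))
E
```

```text
t 0.62 pos [ 0.6014 -0.0295  0.1638] F [ 0.1 -0.2 -0. ] grip 0.999
jaw yaw 0.03 shift [ 0.0295 -0.0014  0.0038] turn [ 0.16 -0.02  0.03] q7 -0.01
```

View pics/w1.png

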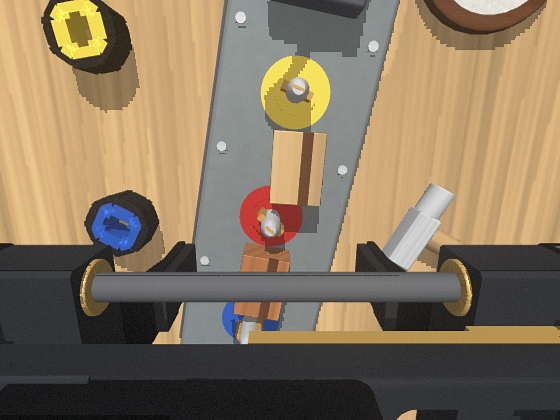

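Closer view: yellow spindle at (298,89), red at (270,223), and the pale offcut's top corners at about (273,130), (326,134), (320,206) and (271,203). I'll zoom for the key lines and the wheel keyways.

```bash
python3 - <<'E'
from h import *
im=load('w1'); I=cv2.imread('pics/w1.png')
def crop(x,y,w,k): return cv2.resize(I[y:y+w,x:x+w],(390,390),interpolation=cv2.INTER_NEAREST)
g=np.vstack([np.hstack([crop(35,0,80,0),crop(80,180,80,0)]),np.hstack([crop(278,69,40,0),crop(250,203,40,0)])])
cv2.imwrite('pics/w1g.png',cv2.resize(g,(600,600),interpolation=cv2.INTER_AREA))
P=[ray(im,*c,.08) for c in [(273,130),(326,134),(320,206),(271,203)]]
print(np.array(P).round(4), np.mean(P,0).round(4))
hsv=cv2.cvtColor(im['frame'],cv2.COLOR_RGB2HSV)
for lo,hi,box in [(YE[0],YE[1],(255,50,335,130)),((0,180,60),(6,255,255),(235,180,310,250))]:
    m=cv2.inRange(hsv,np.array(lo),np.array(hi)); k=np.zeros_like(m);k[box[1]:box[3],box[0]:box[2]]=255;m&=k
    p=cv2.convexHull(cv2.findNonZero(m)); (c,r)=cv2.minEnclosingCircle(p); e=cv2.fitEllipse(p); print(c,r,e,ray(im,*e[0],.054).round(4))
E
```

```text
[[ 0.5983  0.0392  0.08  ]
 [ 0.6375  0.0363  0.08  ]
 [ 0.6351 -0.0186  0.08  ]
 [ 0.5966 -0.0162  0.08  ]] [0.6169 0.0102 0.08  ]
(295.13458251953125, 91.98130798339844) 36.34591293334961 ((295.1533203125, 91.9112319946289), (68.71528625488281, 72.64032745361328), 4.663017749786377) [0.6157 0.0681 0.054 ]
(270.5, 215.5) 30.992033004760742 ((270.51116943359375, 215.50897216796875), (59.29634094238281, 61.895240783691406), 92.71910858154297) [ 0.5958 -0.0338  0.054 ]
```

View pics/w1g.png

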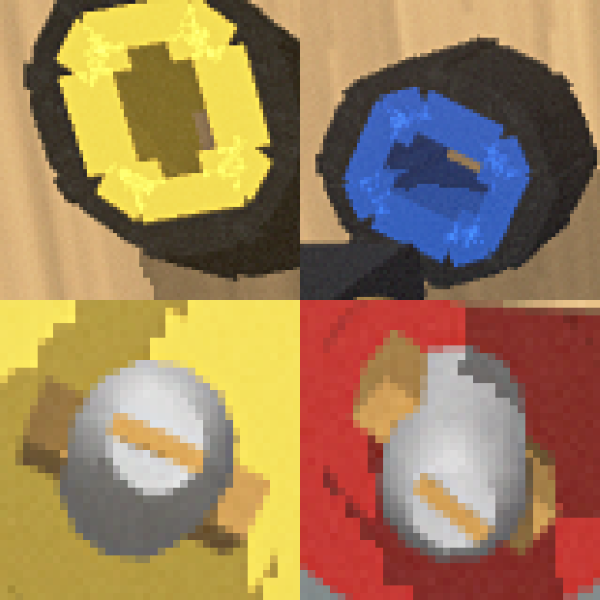

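```bash
python3 - <<'E'
from h import *
im=load('scene0')
P=np.array([ray(im,*c,.06) for c in [(148.6,235),(193,273),(135,322.4),(90.6,276)]]);print(P.round(3),P.mean(0).round(3))
im=load('side0')
P=np.array([ray(im,190+u/3,120+v/3,.06) for u,v in [(472,88),(615,132),(556,245),(412,183)]]);print(P.round(3),P.mean(0).round(3))
plan([.617,.01,.16],-4); plan([.617,.01,.074],-4)
E
```

```text
[[ 0.335 -0.271  0.06 ]
 [ 0.502 -0.285  0.06 ]
 [ 0.49  -0.461  0.06 ]
 [ 0.316 -0.441  0.06 ]] [ 0.411 -0.365  0.06 ]
[[ 0.475 -0.447  0.06 ]
 [ 0.31  -0.435  0.06 ]
 [ 0.329 -0.236  0.06 ]
 [ 0.489 -0.267  0.06 ]] [ 0.401 -0.346  0.06 ]
t 0.62 pos [ 0.6014 -0.0295  0.1638] F [ 0.1 -0.2 -0. ] grip 0.999
jaw yaw 0.03 shift [0.0395 0.0156 0.0039] turn [ 0.16 -0.03  4.03] q7 -0.01
t 0.62 pos [ 0.6014 -0.0295  0.1638] F [ 0.1 -0.2 -0. ] grip 0.999
jaw yaw 0.03 shift [0.0394 0.0153 0.0899] turn [ 0.16 -0.03  4.03] q7 -0.01
```

Request:
play_rows(series=[100,0.0395,0.0155,0.0,0,0,4,100,0.0395,0.0155,0.04,0,0,4,100,0.0395,0.0155,0.08,0,0,4,100,0.0395,0.0155,0.108,0,0,4,100,0.0395,0.0155,0.108,0,0,4,10,0.0395,0.0155,0.108,0,0,4,10,0.0395,0.0155,0.108,0,0,4,10,0.0395,0.0155,0.108,0,0,4,10,0.0395,0.0155,0.108,0,0,4,10,0.0395,0.0155,0.108,0,0,4], force=15)

```text
time: 1.45
position: [0.6162, 0.0095, 0.0554]
tool_rot: [2.297, 2.142, 0.002]
ft_force: [-0.6, 0.2, 0.3]
grip_width: 0.705
```

Request:
play_rows(series=[10,0,0,0,0,0,0,10,0,0,0,0,0,0,10,0,0,0,0,0,0,10,0,0,-0.04,0,0,0,10,0,0,-0.08,0,0,0,10,0,0,-0.12,0,0,0,10,0,0,-0.12,0,0,0])

```text
time: 2.03
position: [0.6205, 0.0098, 0.1842]
tool_rot: [2.291, 2.136, 0.018]
ft_force: [2.0, -0.5, 0.8]
grip_width: 0.458
```

```bash
python3 - <<'E'
from h import *
im=shot('wrist','w2'); plan([.405,-.33,.17],0); plan([.405,-.33,.08],0)
E
```

```text
t 2.08 pos [0.6189 0.0097 0.1804] F [-0.1  0.3 -1.3] grip 0.456
jaw yaw -4.01 shift [-0.3538 -0.1897  0.008 ] turn [ 0.6  -0.05 -4.01] q7 -0.14
t 2.08 pos [0.6189 0.0097 0.1804] F [-0.1  0.3 -1.3] grip 0.456
jaw yaw -4.01 shift [-0.3539 -0.1907  0.098 ] turn [ 0.6  -0.05 -4.01] q7 -0.14
```

View pics/w2.png

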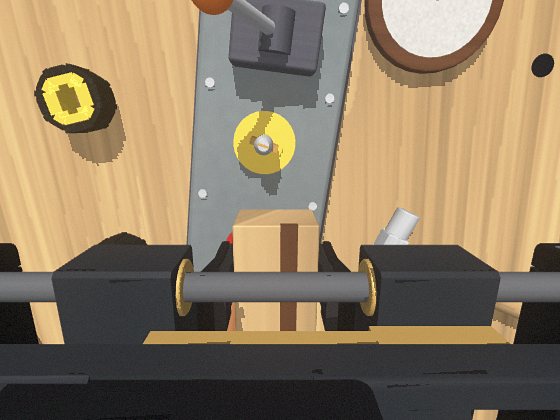

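```bash
python3 - <<'E'
from h import *
a=load('scene0');b=load('side0')
print('glue',ray(a,205,378,0),ray(b,288,172,0),'jar',ray(a,232,333,0),ray(b,286,172,0))
E
```

```text
glue [ 0.6804375  -0.44548757  0.        ] [ 0.64047258 -0.32388037  0.        ] jar [ 0.65619144 -0.32652248  0.        ] [ 0.64672218 -0.3211869   0.        ]
```

Request:
play_rows(series=[10,-0.04,-0.02,0,0,0,0,10,-0.08,-0.04,0,0,0,0,10,-0.11,-0.06,0,0,0,0,10,-0.14,-0.08,0,0,0,0,10,-0.18,-0.1,0,0,0,0,10,-0.21,-0.12,0,0,0,0,10,-0.24,-0.14,0,0,0,0,10,-0.28,-0.16,0,0,0,0,10,-0.32,-0.18,0,0,0,0,10,-0.355,-0.19,0,0,0,0])

```text
time: 2.92
position: [0.3988, -0.3313, 0.1736]
tool_rot: [-2.296, -2.141, 0.0]
ft_force: [0.8, -0.2, -0.9]
grip_width: 0.46
```

```bash
python3 - <<'E'
from h import *
im=shot('scene','s2'); plan([.41,-.32,.03],0)
E
```

```text
t 2.97 pos [ 0.3941 -0.3414  0.1739] F [-2.7 -7.4 -0.4] grip 0.454
jaw yaw -4.63 shift [0.0235 0.0146 0.1437] turn [-0.18  0.34 -4.63] q7 0.59
```

View pics/s2.png

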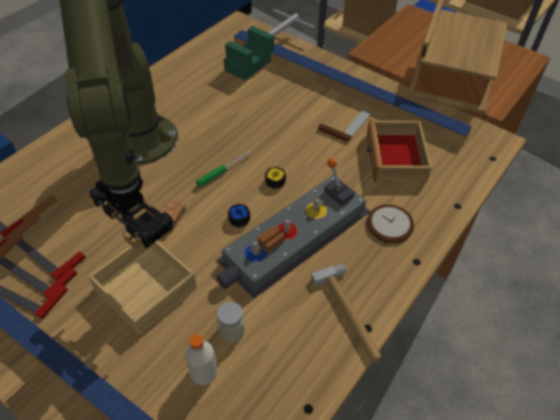

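Request:
play_rows(series=[10,0.012,0.015,0.0,0,0,0,10,0.012,0.015,0.03,0,0,0,10,0.012,0.015,0.07,0,0,0,10,0.012,0.015,0.11,0,0,0,10,0.012,0.015,0.14,0,0,0,10,0.012,0.015,0.152,0,0,0,10,0.012,0.015,0.152,0,0,0,65,0.012,0.015,0.152,0,0,0,65,0.012,0.015,0.152,0,0,0,65,0.012,0.015,0.152,0,0,0])

```text
time: 3.8
position: [0.4191, -0.321, 0.0249]
tool_rot: [2.295, 2.14, 0.002]
ft_force: [-0.9, 0.1, -0.2]
grip_width: 0.595
```

Request:
play_rows(series=[65,0,0,0,0,0,0,65,0,0,-0.04,0,0,0,65,0,0,-0.08,0,0,0,65,0,0,-0.12,0,0,0,100,0.01,0.02,-0.15,0,0,0,100,0.03,0.05,-0.15,0,0,0,100,0.07,0.08,-0.15,0,0,0,100,0.1,0.11,-0.15,0,0,0,100,0.13,0.14,-0.15,0,0,0,100,0.13,0.16,-0.15,0,0,0])

```text
time: 4.63
position: [0.5893, -0.194, 0.1743]
tool_rot: [-2.29, -2.151, -0.008]
ft_force: [1.0, 1.3, 0.7]
grip_width: 0.97
```

```bash
python3 - <<'E'
from h import *
im=shot('wrist','w3'); plan([.575,-.09,.16],-10); shot('side','d3')
I=cv2.imread('pics/d3.png'); cv2.imwrite('pics/d3z.png',cv2.resize(I[110:310,180:446],None,fx=3,fy=3,interpolation=cv2.INTER_CUBIC))
E
```

```text
t 4.68 pos [ 0.5939 -0.194   0.1736] F [4.7 0.6 0.8] grip 0.983
jaw yaw -3.44 shift [ 0.1026 -0.0252  0.0137] turn [ 0.4  -0.19  6.56] q7 0.23
```

View pics/w3.png

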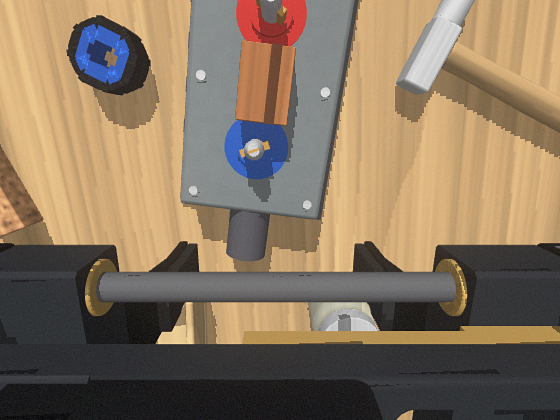

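View pics/d3z.png

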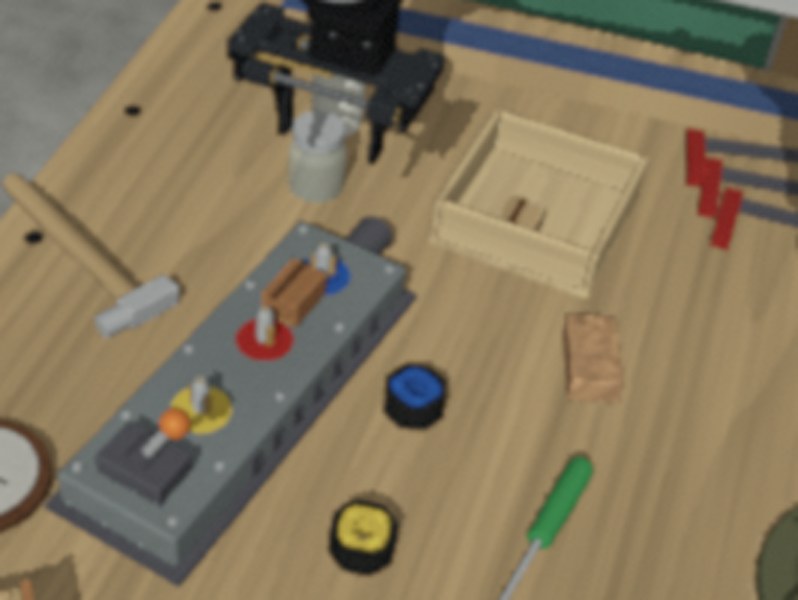

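The pale offcut is inside the box. In w3 the brown offcut's top corners are (243,40), (296,45), (288,125) and (236,121), and the blue spindle is at (254,149).

```bash
python3 - <<'E'
from h import *
im=shot('wrist','w4'); I=cv2.imread('pics/w4.png')
hsv=cv2.cvtColor(im['frame'],cv2.COLOR_RGB2HSV)
P=np.array([ray(im,*c,.08) for c in [(243,40),(296,45),(288,125),(236,121)]]);print(P.round(4).tolist(),P.mean(0).round(4))
for a,b in [(0,1),(3,2),(3,0),(2,1)]: d=P[b]-P[a]; print(np.degrees(np.arctan2(d[1],d[0])).round(1),np.hypot(*d[:2]).round(4))
E1=[ray(im,*c,.05) for c in [(181,200),(320,218)]]; print(np.array(E1).round(4))
m=cv2.inRange(hsv,np.array((100,120,40)),np.array((130,255,255)));k=np.zeros_like(m);k[110:190,215:300]=255;m&=k
e=cv2.fitEllipse(cv2.convexHull(cv2.findNonZero(m)));print(e,ray(im,*e[0],.054))
cv2.imwrite('pics/w4z.png',cv2.resize(np.hstack([I[125:175,230:280],I[20:70,60:110],I[70:120,90:140]])[:, :100],None,fx=8,fy=8,interpolation=cv2.INTER_NEAREST))
c=P.mean(0); plan([c[0],c[1],.055],-6)
E
```

```text
[[0.5755, -0.0636, 0.08], [0.6134, -0.0692, 0.08], [0.6048, -0.1246, 0.08], [0.5652, -0.1192, 0.08]] [ 0.5897 -0.0942  0.08  ]
-8.4 0.0383
-7.8 0.0399
79.6 0.0565
81.1 0.0561
[[ 0.5054 -0.1845  0.05  ]
 [ 0.6313 -0.2094  0.05  ]]
((253.8107147216797, 143.40904235839844), (62.90492630004883, 65.02066040039062), 133.27687072753906) [ 0.575757   -0.13807485  0.054     ]
t 4.78 pos [ 0.5879 -0.1994  0.1732] F [-0.1 -0.7  0.6] grip 0.991
jaw yaw -3.77 shift [ 0.1051 -0.0053  0.1182] turn [0.08 0.   2.23] q7 0.24
```

View pics/w4z.png

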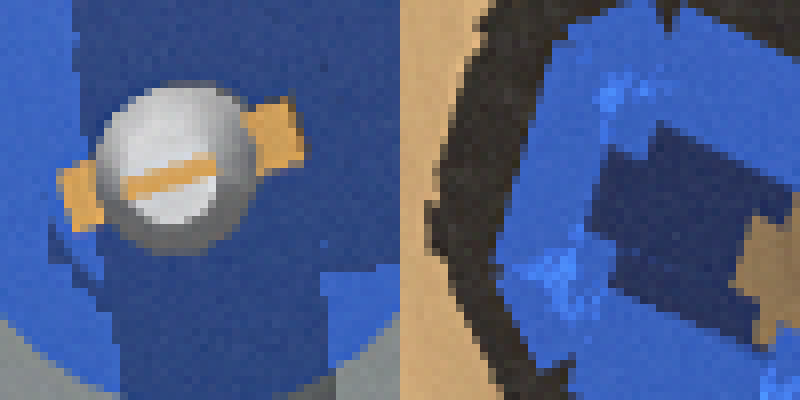

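Request:
play_rows(series=[100,0.04,-0.005,0.0,0,0,4,100,0.08,-0.005,0.0,0,0,4,100,0.105,-0.005,0.02,0,0,4,100,0.105,-0.005,0.06,0,0,4,100,0.105,-0.005,0.1,0,0,4,100,0.105,-0.005,0.118,0,0,4,100,0.105,-0.005,0.118,0,0,4,10,0.105,-0.005,0.118,0,0,4,10,0.105,-0.005,0.118,0,0,4,10,0.105,-0.005,0.118,0,0,4])

```text
time: 5.62
position: [0.5884, -0.0973, 0.0557]
tool_rot: [2.371, 2.058, 0.001]
ft_force: [-0.5, -0.8, 0.5]
grip_width: 0.853
```

Request:
play_rows(series=[10,0,0,0,0,0,0,10,0,0,0,0,0,0,10,0,0,0,0,0,0,10,0,0,0,0,0,0,10,0,0,0,0,0,0,10,0,0,-0.04,0,0,0,10,0,0,-0.08,0,0,0,10,0,0,-0.12,0,0,0,10,0,0,-0.12,0,0,0])

```text
time: 6.37
position: [0.5933, -0.0968, 0.1839]
tool_rot: [2.363, 2.054, 0.016]
ft_force: [2.4, -1.6, 1.4]
grip_width: 0.458
```

```bash
python3 - <<'E'
from h import *
im=load('w4')
a=ray(im,230+125/8,125+190/8,.09);b=ray(im,230+217/8,125+165/8,.09);d=b-a;print('blue key',np.degrees(np.arctan2(d[1],d[0])),'tip',(a+b)/2)
im=load('w1')
a=ray(im,278+110/7.5,69+(425-300)/7.5,.09);b=ray(im,278+203/7.5,69+(462-300)/7.5,.09);d=b-a;print('yel key',np.degrees(np.arctan2(d[1],d[0])),'tip',(a+b)/2)
plan([.41,-.395,.18],-8)
E
```

```text
blue key 11.352122894334848 tip [ 0.5761089  -0.13897961  0.09      ]
yel key -20.3136517124184 tip [0.61615693 0.06713682 0.09      ]
t 6.37 pos [ 0.5933 -0.0968  0.1839] F [ 2.4 -1.6  1.4] grip 0.458
jaw yaw -8.0 shift [-0.3208 -0.14    0.0017] turn [ 0.85 -0.02 -0.  ] q7 -0.02
```

Request:
play_rows(series=[10,-0.04,-0.02,0,0,0,0,10,-0.08,-0.04,0,0,0,0,10,-0.11,-0.06,0,0,0,0,10,-0.15,-0.07,0,0,0,0,10,-0.18,-0.09,0,0,0,0,10,-0.21,-0.1,0,0,0,0,10,-0.25,-0.12,0,0,0,0,10,-0.29,-0.13,0,0,0,0,10,-0.32,-0.14,0,0,0,0,10,-0.32,-0.14,0,0,0,0])

```text
time: 7.2
position: [0.3991, -0.4017, 0.1747]
tool_rot: [2.381, 2.046, -0.008]
ft_force: [-0.1, -1.5, -0.5]
grip_width: 0.458
```

```bash
python3 - <<'E'
from h import *
im=shot('wrist','w5'); plan([.41,-.395,.024],-8)
E
```

```text
t 7.25 pos [ 0.4017 -0.3979  0.1744] F [-0.6  0.1 -0.6] grip 0.458
jaw yaw -8.48 shift [0.0044 0.008  0.1504] turn [-0.05  0.12 -0.48] q7 0.63
```

View pics/w5.png

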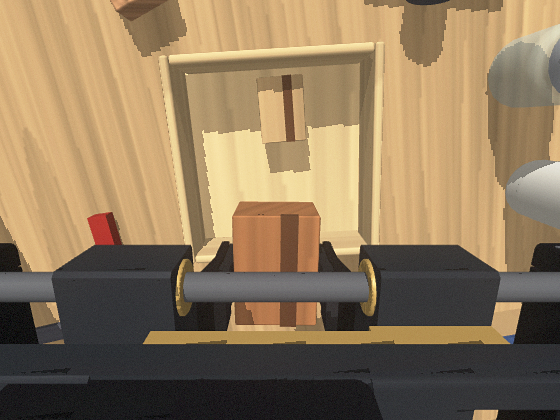

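```bash
python3 - <<'E'
from h import *
im=load('w5')
for c,z in [((168,62),.06),((375,47),.06),((193,247),.06),((365,238),.06),((282,108),.038)]: print(c,ray(im,*c,z).round(3))
E
```

```text
(168, 62) [ 0.332 -0.27   0.06 ]
(375, 47) [ 0.495 -0.284  0.06 ]
(193, 247) [ 0.318 -0.426  0.06 ]
(365, 238) [ 0.475 -0.441  0.06 ]
(282, 108) [ 0.417 -0.317  0.038]
```

Request:
play_rows(series=[10,0.008,0.007,0.0,0,0,0,10,0.008,0.007,0.03,0,0,0,10,0.008,0.007,0.07,0,0,0,10,0.008,0.007,0.11,0,0,0,10,0.008,0.007,0.14,0,0,0,10,0.008,0.007,0.151,0,0,0,10,0.008,0.007,0.151,0,0,0,65,0.008,0.007,0.151,0,0,0,65,0.008,0.007,0.151,0,0,0,65,0.008,0.007,0.151,0,0,0])

```text
time: 8.08
position: [0.4152, -0.3877, 0.0262]
tool_rot: [2.367, 2.059, 0.002]
ft_force: [0.1, -0.8, 0.6]
grip_width: 0.598
```

Request:
play_rows(series=[65,0,0,0,0,0,0,65,0,0,-0.04,0,0,0,65,0,0,-0.08,0,0,0,65,0,0,-0.12,0,0,0,100,0.01,0.0,-0.13,0,0,0,100,0.05,0.01,-0.13,0,0,0,100,0.09,0.02,-0.13,0,0,0,100,0.13,0.04,-0.13,0,0,0,100,0.17,0.05,-0.13,0,0,0,100,0.21,0.07,-0.13,0,0,0])

```text
time: 8.92
position: [0.509, -0.1912, 0.1551]
tool_rot: [2.37, 2.059, 0.002]
ft_force: [0.2, 0.2, 0.2]
grip_width: 0.971
```

Request:
play_rows(series=[100,0.03,0.0,0,0,0,-4,100,0.06,0.01,0,0,0,-8,100,0.08,0.01,0,0,0,-8,100,0.08,0.01,0,0,0,-8,100,0.08,0.01,0,0,0,-8])

```text
time: 9.33
position: [0.5302, -0.1141, 0.1545]
tool_rot: [2.218, 2.223, 0.001]
ft_force: [-0.1, -0.9, 0.3]
grip_width: 1.0
```

```bash
python3 - <<'E'
from h import *
im=shot('wrist','w6'); plan([.447,-.055,.1],0); shot('side','d6')
E
```

```text
t 9.38 pos [ 0.5298 -0.1158  0.1544] F [-0.6 -0.1 -0.3] grip 0.999
jaw yaw -0.0 shift [ 0.0609 -0.0829  0.0542] turn [ 0.07  0.06 -0.  ] q7 0.17
```

View pics/w6.png

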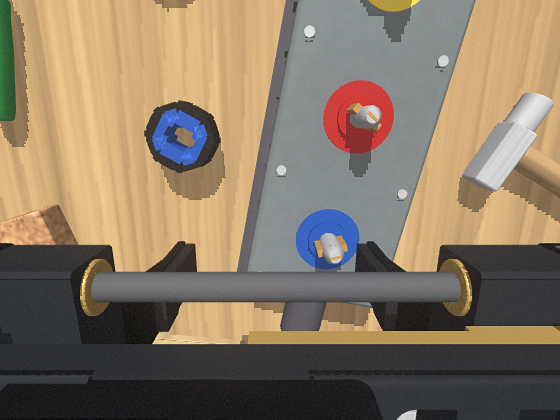

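View pics/d6.png

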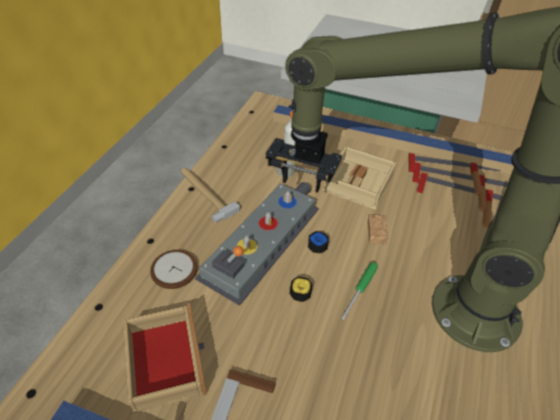

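Both offcuts are in the box. The blue wheel is at (182,135) in w6. I'll measure its centre and keyway.

```bash
cat >> h.py <<'E'
def wheel(im,c,hsvlo,hsvhi,r=50,fn='z',z=.03):
    "rectify to plane z at 0.25mm/px around pixel c; return centre, hole axis yaw"
    p0=ray(im,*c,z); S=.00025; N=320
    pts=np.array([proj(im,p0+np.array([dx,dy,0])) for dx,dy in [(-.04,.04),(.04,.04),(.04,-.04),(-.04,-.04)]],np.float32)
    H=cv2.getPerspectiveTransform(pts,np.array([[0,0],[N,0],[N,N],[0,N]],np.float32))
    W=cv2.warpPerspective(im['frame'],H,(N,N),flags=cv2.INTER_LINEAR); cv2.imwrite('pics/'+fn+'.png',cv2.cvtColor(cv2.resize(W,(500,500)),cv2.COLOR_RGB2BGR))
    hsv=cv2.cvtColor(W,cv2.COLOR_RGB2HSV); m=cv2.inRange(hsv,np.array(hsvlo),np.array(hsvhi))
    m=cv2.medianBlur(m,5); hull=cv2.convexHull(cv2.findNonZero(m)); M=cv2.moments(hull); cx,cy=M['m10']/M['m00'],M['m01']/M['m00']
    f=np.zeros_like(m);cv2.fillPoly(f,[hull],255); k=cv2.circle(np.zeros_like(m),(int(cx),int(cy)),58,255,-1); h=f&~m&k
    n,l,s,cc=cv2.connectedComponentsWithStats(h); i=1+np.argmax(s[1:,4]); ys,xs=np.nonzero(l==i)
    w,v=np.linalg.eigh(np.cov(xs,ys)); a=-np.degrees(np.arctan2(v[1,1],v[0,1]))
    rect=cv2.minAreaRect(np.stack([xs,ys],1).astype(np.float32))
    print('centre hub',(p0+[(cx-160)*S,(160-cy)*S,0]).round(4),'hole c',(p0+[(xs.mean()-160)*S,(160-ys.mean())*S,0]).round(4),'axis',a.round(1),'sd mm',(np.sqrt(w)*.25).round(2),'rect mm',np.round(np.array(rect[1])*.25,1),'rect ang(img)',round(rect[2],1),'hub area-eq mm',round(2*np.sqrt(M['m00']/np.pi)*.25,1))
E
python3 - <<'E'
from h import *
im=load('w6'); wheel(im,(182,135),(100,120,120),(130,255,255),fn='wb')
E
```

```text
centre hub [ 0.4464 -0.052   0.03  ] hole c [ 0.4469 -0.051   0.03  ] axis 158.6 sd mm [4.16 6.64] rect mm [26.5 16.8] rect ang(img) 24.0 hub area-eq mm 45.5
```

View pics/wb.png

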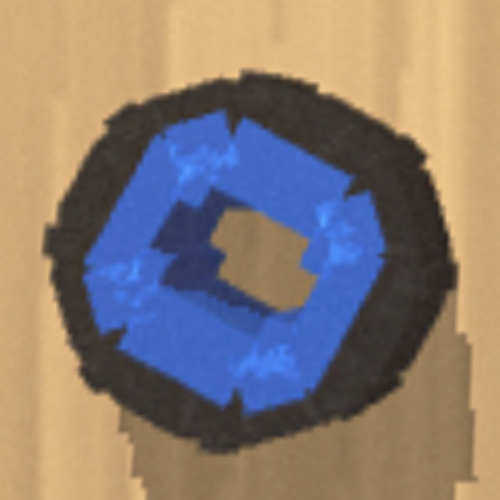

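```bash
python3 - <<'E'
from h import *
plan([.4466,-.0525,.06],-26)
E
```

```text
t 9.43 pos [ 0.5295 -0.1167  0.1542] F [-0.3  0.1 -0.2] grip 1.003
jaw yaw -0.1 shift [ 0.0642 -0.0832  0.0941] turn [ 0.07  0.05 25.9 ] q7 0.17
```

Request:
play_rows(series=[100,0.03,-0.03,0.0,0,0,7,100,0.05,-0.06,0.0,0,0,14,100,0.064,-0.083,0.02,0,0,21,100,0.064,-0.083,0.05,0,0,26,100,0.064,-0.083,0.08,0,0,26,100,0.064,-0.083,0.08,0,0,26,100,0.064,-0.083,0.08,0,0,26])

```text
time: 10.02
position: [0.4454, -0.0525, 0.0731]
tool_rot: [-2.665, -1.661, 0.004]
ft_force: [1.2, 0.0, 0.4]
grip_width: 1.0
```

```bash
python3 - <<'E'
from h import *
im=shot('wrist','w7'); plan([.4466,-.0525,.003],-26); shot('side','d7'); print(proj(load('d7'),[.4466,-.0525,.03]))
I=cv2.imread('pics/d7.png'); cv2.imwrite('pics/d7z.png',cv2.resize(I[150:300,220:420],None,fx=4,fy=4,interpolation=cv2.INTER_CUBIC))
E
```

```text
t 10.07 pos [ 0.4471 -0.0524  0.0745] F [-0.3 -0.2  0.1] grip 0.999
jaw yaw -26.12 shift [-0.0003 -0.0005  0.0715] turn [ 0.04 -0.   -0.12] q7 -0.4
[318.10114962 239.27460286]
```

View pics/d7z.png

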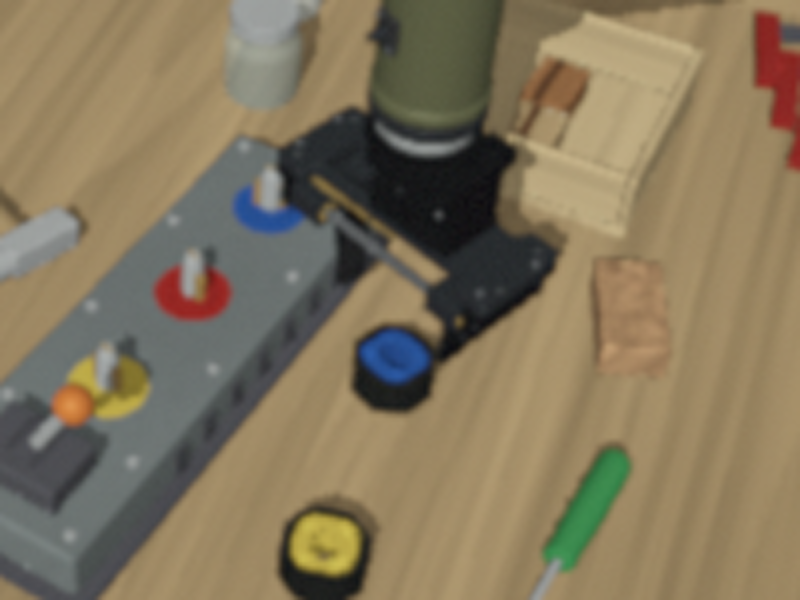

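Request:
play_rows(series=[100,0,0,0.03,0,0,0,100,0,0,0.06,0,0,0,100,0,0,0.071,0,0,0,100,0,0,0.071,0,0,0,10,0,0,0.071,0,0,0,10,0,0,0.071,0,0,0,10,0,0,0.071,0,0,0,10,0,0,0.071,0,0,0,10,0,0,0.071,0,0,0,10,0,0,0.071,0,0,0], force=25)

```text
time: 10.95
position: [0.4473, -0.0513, 0.0033]
tool_rot: [2.664, 1.664, 0.002]
ft_force: [-0.3, 0.0, 3.5]
grip_width: 0.668
```

Request:
play_rows(series=[10,0,0,0,0,0,0,10,0,0,0,0,0,0,10,0,0,-0.04,0,0,0,10,0,0,-0.08,0,0,0,10,0,0,-0.12,0,0,0,10,0,0,-0.14,0,0,0,10,0,0,-0.14,0,0,0,10,0,0,-0.14,0,0,0])

```text
time: 11.62
position: [0.4471, -0.0512, 0.1432]
tool_rot: [2.663, 1.664, 0.003]
ft_force: [-1.1, -0.5, -1.9]
grip_width: 0.668
```

```bash
python3 - <<'E'
from h import *
im=shot('wrist','w8'); plan([.576,-.1385,.14],11.4); 
E
```

```text
t 11.67 pos [ 0.4459 -0.0511  0.1417] F [-0.   0.7 -1.2] grip 0.67
jaw yaw -26.0 shift [-0.0215  0.1553  0.0015] turn [-7.00e-02  1.00e-02 -3.74e+01] q7 -0.4
```

View pics/w8.png

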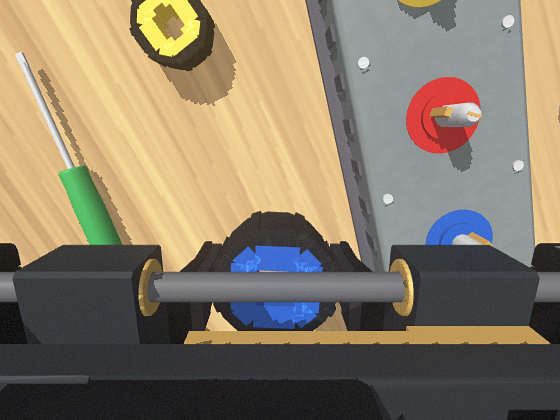

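```bash
python3 - <<'E'
from h import *
im=load('w8'); s=get_state(); R=Rn.from_rotvec(s['tool_rot']).as_matrix(); z=s['position'][2]+.027
for c in [(277,246),(277,329),(231,287),(323,287)]: print((R.T@(ray(im,*c,z)-s['position'])).round(4))
hsv=cv2.cvtColor(im['frame'],cv2.COLOR_RGB2HSV);m=cv2.inRange(hsv,np.array((100,120,60)),np.array((130,255,255)));k=np.zeros_like(m);k[235:345,220:335]=255;print(cv2.boundingRect(m&k))
E
```

```text
[ 0.02    0.0011 -0.027 ]
[-0.0232  0.0012 -0.027 ]
[-0.0005 -0.0205 -0.027 ]
[-0.0005  0.0227 -0.027 ]
(230, 245, 93, 84)
```

Request:
play_rows(series=[10,0,0.03,0,0,0,-7,10,-0.01,0.06,0,0,0,-14,10,-0.015,0.09,0,0,0,-21,10,-0.02,0.12,0,0,0,-28,10,-0.02,0.154,0,0,0,-35,10,-0.02,0.154,0,0,0,-37.4,10,-0.02,0.154,0,0,0,-37.4,10,-0.02,0.154,0,0,0,-37.4])

```text
time: 12.33
position: [0.5745, -0.1361, 0.1396]
tool_rot: [-1.989, -2.426, 0.004]
ft_force: [-0.3, 0.8, -1.1]
grip_width: 0.669
```

```bash
python3 - <<'E'
from h import *
plan([.575,-.1377,.095],11.4); shot('scene','s9');shot('side','d9')
I=cv2.imread('pics/s9.png');J=cv2.imread('pics/d9.png'); cv2.imwrite('pics/d9z.png',np.hstack([cv2.resize(I[150:300,170:300],(390,450)),cv2.resize(J[130:280,210:340],(390,450))]))
E
```

```text
t 12.33 pos [ 0.5745 -0.1361  0.1396] F [-0.3  0.8 -1.1] grip 0.669
jaw yaw 11.31 shift [-0.0017  0.0004  0.0446] turn [-0.29 -0.13 -0.09] q7 0.39
```

View pics/d9z.png

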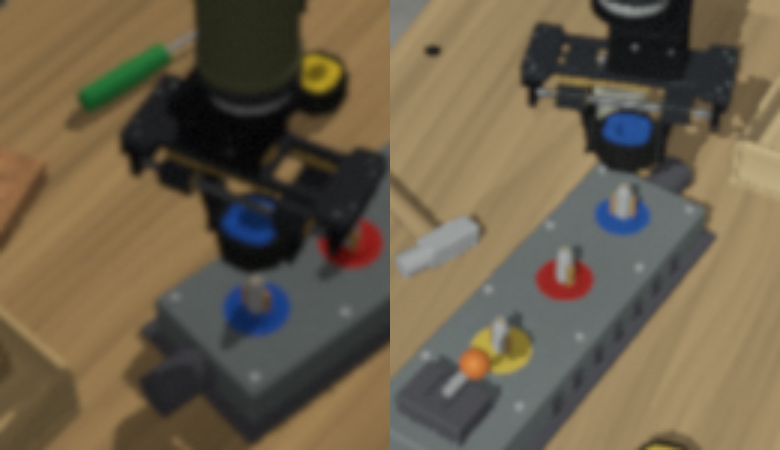

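Wheel held straight, directly over the blue spindle. I'll lower it onto the taper gently.

Request:
play_rows(series=[10,-0.001,0,0.02,0,0,0,10,-0.001,0,0.035,0,0,0,10,-0.001,0,0.042,0,0,0,10,-0.001,0,0.048,0,0,0,10,-0.001,0,0.053,0,0,0,10,-0.001,0,0.057,0,0,0,10,-0.001,0,0.057,0,0,0])

```text
time: 13.02
position: [0.5762, -0.1375, 0.0852]
tool_rot: [-1.99, -2.431, 0.0]
ft_force: [-1.0, -0.3, -0.8]
grip_width: 0.664
```

Request:
play_rows(series=[10,0,0,0.003,0,0,0,10,0,0,0.006,0,0,0,10,0,0,0.009,0,0,0,10,0,0,0.011,0,0,0,10,0,0,0.011,0,0,0])

```text
time: 13.43
position: [0.5762, -0.1376, 0.074]
tool_rot: [-1.989, -2.431, 0.001]
ft_force: [0.3, 0.1, -1.8]
grip_width: 0.668
```

Request:
play_rows(series=[10,0,0,0.003,0,0,0,10,0,0,0.006,0,0,0,10,0,0,0.009,0,0,0,10,0,0,0.012,0,0,0,10,0,0,0.015,0,0,0,10,0,0,0.017,0,0,0,10,0,0,0.017,0,0,0])

```text
time: 14.02
position: [0.5764, -0.1376, 0.0574]
tool_rot: [-1.99, -2.431, 0.0]
ft_force: [-0.9, 1.6, 0.5]
grip_width: 0.672
```

```bash
python3 - <<'E'
from h import *
plan([.575,-.1377,.057],11.4); shot('scene','s10');shot('side','d10')
I=cv2.imread('pics/s10.png');J=cv2.imread('pics/d10.png'); cv2.imwrite('pics/d10z.png',np.hstack([cv2.resize(I[200:300,210:310],(400,400),interpolation=2),cv2.resize(J[150:250,240:340],(400,400),interpolation=2)]))
E
```

```text
t 14.02 pos [ 0.5764 -0.1376  0.0574] F [-0.9  1.6  0.5] grip 0.672
jaw yaw 11.4 shift [ 0.0001 -0.0014  0.0004] turn [-0.02 -0.01  0.  ] q7 0.4
```

View pics/d10z.png

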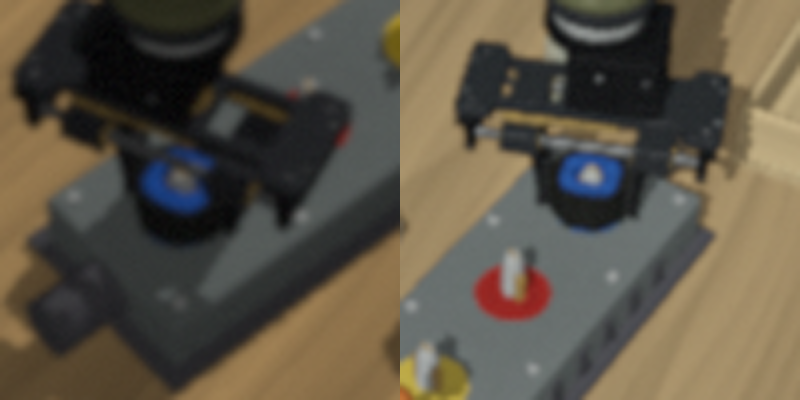

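Request:
play_rows(series=[10,0,0,0.002,0,0,0,10,0,0,0.003,0,0,0,10,0,0,0.003,0,0,0])

```text
time: 14.37
position: [0.5764, -0.1376, 0.0573]
tool_rot: [-1.99, -2.431, -0.0]
ft_force: [-7.5, 2.3, 15.5]
grip_width: 0.671
```

Solid contact at the home height, so I'll release and move up to look at the yellow wheel.

Request:
play_rows(series=[10,0,0,-0.002,0,0,0,95,0,0,-0.002,0,0,0,95,0,0,-0.002,0,0,0,95,0,0,-0.002,0,0,0,95,0,0,-0.002,0,0,0,95,0,0,-0.03,0,0,0,95,0,0,-0.07,0,0,0,100,0,0,-0.1,0,0,0])

```text
time: 15.03
position: [0.5768, -0.1376, 0.1563]
tool_rot: [1.989, 2.431, 0.001]
ft_force: [0.3, 0.2, 1.1]
grip_width: 0.965
```

```bash
python3 - <<'E'
from h import *
plan([.50,.05,.155],0); shot('scene','s11');shot('side','d11')
I=cv2.imread('pics/s11.png');J=cv2.imread('pics/d11.png'); cv2.imwrite('pics/d11z.png',np.hstack([cv2.resize(I[150:300,210:310],(400,600),interpolation=2),cv2.resize(J[170:320,240:340],(400,600),interpolation=2)]))
im=load('d11'); 
E
```

```text
t 15.03 pos [ 0.5768 -0.1376  0.1563] F [0.3 0.2 1.1] grip 0.965
jaw yaw 11.41 shift [ 0.1991 -0.0382  0.0012] turn [4.000e-02 1.000e-02 1.141e+01] q7 0.4
```

View pics/d11z.png

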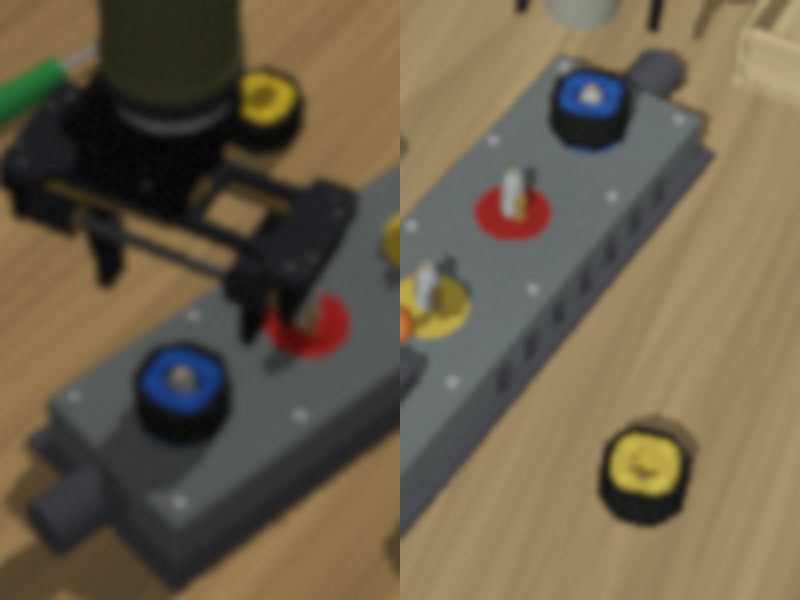

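The blue wheel sits home on its collar. Now over to the yellow wheel.

Request:
play_rows(series=[100,0.04,-0.005,0,0,0,4,100,0.08,-0.01,0,0,0,8,100,0.12,-0.02,0,0,0,11,100,0.16,-0.03,0,0,0,11,100,0.2,-0.038,0,0,0,11,100,0.2,-0.038,0,0,0,11,100,0.2,-0.038,0,0,0,11])

```text
time: 15.72
position: [0.4989, 0.0537, 0.1542]
tool_rot: [-2.207, -2.236, -0.0]
ft_force: [0.2, -0.2, 0.9]
grip_width: 1.0
```

```bash
python3 - <<'E'
from h import *
im=shot('wrist','w12')
bs=blobs(im,*YE,mn=60)[0]; print(bs)
plan([.44,.117,.06],0)
E
```

```text
[(array([206.2, 132.2]), [181, 106, 51, 53, 1512]), (array([396.3, 182.4]), [382, 167, 33, 46, 461]), (array([434. , 186.2]), [417, 169, 30, 39, 593])]
t 15.77 pos [0.4996 0.0513 0.1543] F [-0.2 -0.5  0.3] grip 1.002
jaw yaw 0.53 shift [ 0.0663 -0.059   0.0942] turn [0.02 0.03 0.53] q7 -0.15
```

View pics/w12.png

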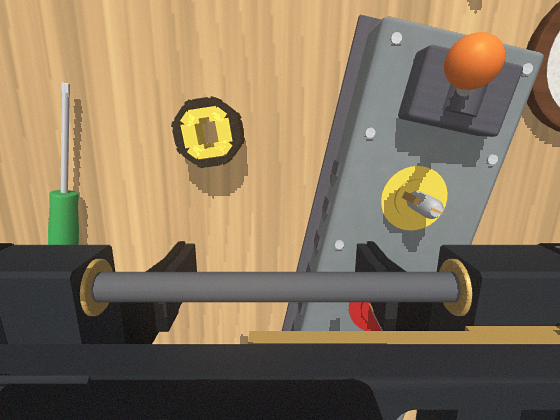

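```bash
python3 - <<'E'
from h import *
im=load('w12'); wheel(im,(207,132),(22,130,150),(36,255,255),fn='wy')
print('knob',ray(im,474,60,.13))
E
```

```text
centre hub [0.4379 0.1191 0.03  ] hole c [0.4381 0.1193 0.03  ] axis -80.7 sd mm [4.66 6.24] rect mm [25.2 17.7] rect ang(img) 80.5 hub area-eq mm 45.6
knob [0.60310451 0.1611653  0.13      ]
```

View pics/wy.png

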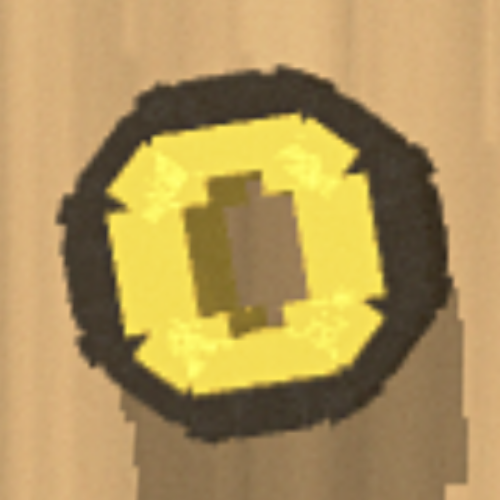

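Yellow wheel: centre (0.438, 0.119), keyway axis at −80.6°. I'll grip along the keyway axis and turn it by +60.3°.

```bash
python3 - <<'E'
from h import *
plan([.438,.119,.06],-80.6)
E
```

```text
t 15.77 pos [0.4996 0.0513 0.1543] F [-0.2 -0.5  0.3] grip 1.002
jaw yaw 0.53 shift [ 0.0683 -0.061   0.0942] turn [4.000e-02 1.000e-02 8.113e+01] q7 -0.15
```

Request:
play_rows(series=[100,0.02,-0.02,0.0,0,0,7,100,0.04,-0.04,0.0,0,0,14,100,0.06,-0.06,0.0,0,0,21,100,0.067,-0.061,0.0,0,0,28,100,0.067,-0.061,0.0,0,0,35,100,0.067,-0.061,0.0,0,0,42,100,0.067,-0.061,0.0,0,0,49,100,0.067,-0.061,0.0,0,0,56,100,0.067,-0.061,0.0,0,0,63,100,0.067,-0.061,0.0,0,0,70])

```text
time: 16.6
position: [0.4392, 0.1156, 0.1543]
tool_rot: [3.094, 0.542, -0.0]
ft_force: [0.1, -0.5, -0.7]
grip_width: 1.002
```

```bash
python3 - <<'E'
from h import *
plan([.438,.119,.003],-80.6); shot('side','d13'); b=blobs(load('d13'),*YE,mn=60)[0]; print([(x[0],ray(load('d13'),*x[0],.03).round(3)) for x in b])
E
```

```text
t 16.6 pos [0.4392 0.1156 0.1543] F [ 0.1 -0.5 -0.7] grip 1.002
jaw yaw -70.14 shift [-0.     -0.0036  0.1513] turn [1.000e-02 0.000e+00 1.046e+01] q7 -1.53
[(array([248.5, 246.6]), array([0.618, 0.05 , 0.03 ])), (array([300.8, 285.5]), array([0.439, 0.116, 0.03 ]))]
```

Request:
play_rows(series=[100,0,-0.0035,0.03,0,0,6,100,0,-0.0035,0.07,0,0,10.5,100,0,-0.0035,0.1,0,0,10.5,100,0,-0.0035,0.13,0,0,10.5,100,0,-0.0035,0.151,0,0,10.5,100,0,-0.0035,0.151,0,0,10.5,10,0,-0.0035,0.151,0,0,10.5,10,0,-0.0035,0.151,0,0,10.5,10,0,-0.0035,0.151,0,0,10.5,10,0,-0.0035,0.151,0,0,10.5], force=25)

```text
time: 17.48
position: [0.4374, 0.1203, 0.0037]
tool_rot: [3.13, 0.271, 0.001]
ft_force: [-0.1, 0.1, 0.0]
grip_width: 0.785
```

Request:
play_rows(series=[10,0,0,0,0,0,0,10,0,0,0,0,0,0,10,0,0,0,0,0,0,10,0,0,0,0,0,0,10,0,0,-0.04,0,0,0,10,0,0,-0.08,0,0,0,10,0,0,-0.12,0,0,0,10,0,0,-0.14,0,0,0,10,0,0,-0.14,0,0,0,10,0,0,-0.14,0,0,0])

```text
time: 18.32
position: [0.4376, 0.121, 0.1445]
tool_rot: [-3.13, -0.271, -0.004]
ft_force: [-0.4, -0.1, -1.3]
grip_width: 0.661
```

```bash
python3 - <<'E'
from h import *
im=shot('wrist','w14'); s=get_state(); R=Rn.from_rotvec(s['tool_rot']).as_matrix(); z=s['position'][2]+.027
hsv=cv2.cvtColor(im['frame'],cv2.COLOR_RGB2HSV);m=cv2.inRange(hsv,np.array((22,130,120)),np.array((36,255,255)));k=np.zeros_like(m);k[235:332,220:335]=255;x,y,w,h=cv2.boundingRect(m&k);print(x,y,w,h)
for c in [(x+w/2,y),(x+w/2,y+h),(x,y+h/2),(x+w,y+h/2)]: print((R.T@(ray(im,*c,z)-s['position'])).round(4))
plan([.615,.068,.14],-20.3)
E
```

```text
230 242 92 82
[ 0.0214 -0.0015 -0.027 ]
[-0.0209 -0.0014 -0.027 ]
[ 0.001 -0.023 -0.027]
[ 0.0011  0.0201 -0.027 ]
t 18.37 pos [0.4364 0.1207 0.1429] F [-0.6  0.7 -1.4] grip 0.662
jaw yaw -80.09 shift [0.1669 0.0826 0.0028] turn [-1.000e-02  4.000e-02 -5.979e+01] q7 -1.72
```

View pics/w14.png

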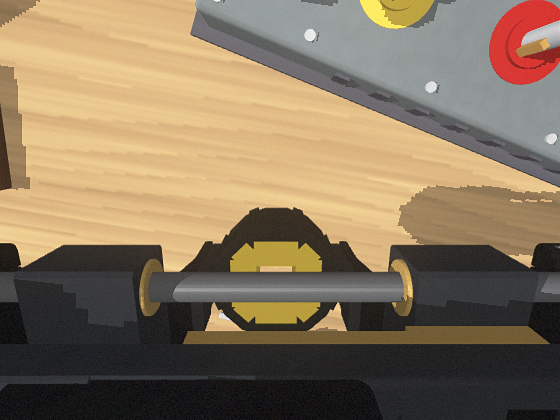

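Request:
play_rows(series=[10,0,0,-0.02,0,0,-7,10,0,0,-0.02,0,0,-14,10,0,0.02,-0.02,0,0,-21,10,0.02,0.04,-0.02,0,0,-28,10,0.05,0.06,-0.02,0,0,-35,10,0.08,0.08,-0.02,0,0,-42,10,0.11,0.082,-0.02,0,0,-49,10,0.14,0.082,-0.01,0,0,-56,10,0.167,0.083,0,0,0,-60,10,0.167,0.083,0,0,0,-60])

```text
time: 19.2
position: [0.6168, 0.0681, 0.137]
tool_rot: [-2.569, -1.801, 0.009]
ft_force: [-0.7, -0.4, -2.0]
grip_width: 0.662
```

Request:
play_rows(series=[10,0,0,0,0,0,0,10,0,0,0,0,0,0])

```text
time: 19.37
position: [0.614, 0.0675, 0.1413]
tool_rot: [-2.574, -1.798, 0.006]
ft_force: [-0.3, 0.0, -0.3]
grip_width: 0.662
```

```bash
python3 - <<'E'
from h import *
plan([.6160,.068,.085],-20.3); shot('scene','s15');shot('side','d15')
I=cv2.imread('pics/s15.png');J=cv2.imread('pics/d15.png'); cv2.imwrite('pics/d15z.png',np.hstack([cv2.resize(I[110:260,240:370],(390,450)),cv2.resize(J[170:320,190:320],(390,450))]))
E
```

```text
t 19.37 pos [0.614  0.0675 0.1413] F [-0.3  0.  -0.3] grip 0.662
jaw yaw -20.14 shift [0.0012 0.0019 0.0562] turn [-0.24  0.12  0.16] q7 -0.53
```

View pics/d15z.png

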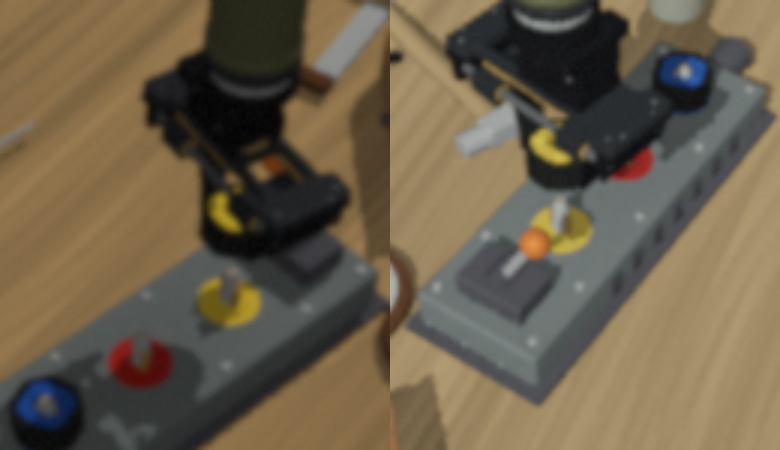

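Request:
play_rows(series=[10,0.001,0.001,0.02,0,0,0,10,0.001,0.001,0.035,0,0,0,10,0.001,0.001,0.042,0,0,0,10,0.001,0.001,0.048,0,0,0,10,0.001,0.001,0.053,0,0,0,10,0.001,0.001,0.057,0,0,0,10,0.001,0.001,0.06,0,0,0,10,0.001,0.001,0.063,0,0,0,10,0.001,0.001,0.065,0,0,0,10,0.001,0.001,0.065,0,0,0])

```text
time: 20.3
position: [0.6171, 0.067, 0.0783]
tool_rot: [2.575, 1.798, -0.002]
ft_force: [-1.4, -3.9, -2.0]
grip_width: 0.664
```

Request:
play_rows(series=[10,0,0,0.003,0,0,0,10,0,0,0.005,0,0,0,10,0,0,0.005,0,0,0])

```text
time: 20.55
position: [0.617, 0.067, 0.0733]
tool_rot: [2.575, 1.798, -0.002]
ft_force: [-0.1, -3.8, -1.5]
grip_width: 0.666
```

Past the key tops with no vertical resistance, so the keyways have met the keys. Continuing down.

Request:
play_rows(series=[10,0,0,0.003,0,0,0,10,0,0,0.006,0,0,0,10,0,0,0.009,0,0,0,10,0,0,0.012,0,0,0,10,0,0,0.015,0,0,0,10,0,0,0.017,0,0,0,10,0,0,0.018,0,0,0,10,0,0,0.018,0,0,0])

```text
time: 21.22
position: [0.6171, 0.0669, 0.0577]
tool_rot: [2.575, 1.798, -0.002]
ft_force: [-5.9, -6.7, 12.0]
grip_width: 0.663
```

```bash
python3 - <<'E'
from h import *
plan([.6160,.068,.057],-20.3); shot('scene','s16');shot('side','d16')
I=cv2.imread('pics/s16.png');J=cv2.imread('pics/d16.png'); cv2.imwrite('pics/d16z.png',np.hstack([cv2.resize(I[150:250,270:370],(400,400),interpolation=2),cv2.resize(J[200:300,190:290],(400,400),interpolation=2)]))
E
```

```text
t 21.22 pos [0.6171 0.0669 0.0577] F [-5.9 -6.7 12. ] grip 0.663
jaw yaw -20.16 shift [ 0.0007 -0.0014  0.0007] turn [0.01 0.1  0.14] q7 -0.54
```

View pics/d16z.png

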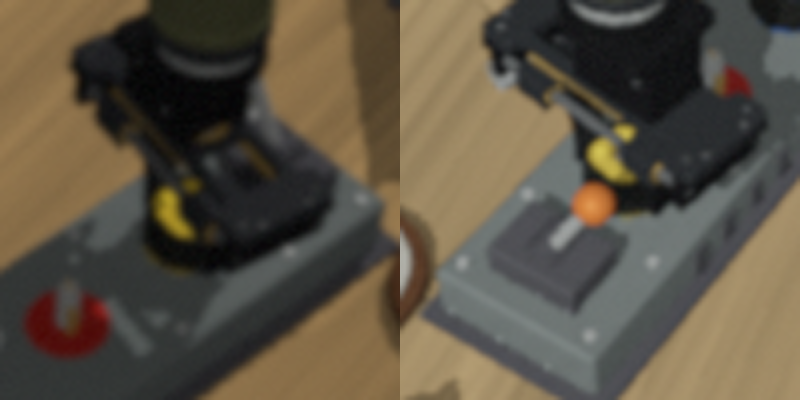

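Request:
play_rows(series=[10,0,0,-0.001,0,0,0,90,0,0,-0.001,0,0,0,90,0,0,-0.001,0,0,0,90,0,0,-0.001,0,0,0,90,0,0,-0.001,0,0,0,90,0,0,-0.03,0,0,0,90,0,0,-0.07,0,0,0,90,0,0,-0.11,0,0,0,90,-0.03,0,-0.13,0,0,0,90,-0.06,0,-0.13,0,0,0])

```text
time: 22.15
position: [0.6002, 0.015, 0.1921]
tool_rot: [2.566, 1.804, 0.017]
ft_force: [1.5, -0.3, 0.2]
grip_width: 0.903
```

Request:
play_rows(series=[90,0,0,0,0,0,-5,90,0,0,0,0,0,-9,0,0,0,0,0,0,-9,0,0,0,0,0,0,-9])

```text
time: 22.48
position: [0.5965, 0.0127, 0.1855]
tool_rot: [-2.427, -1.994, -0.001]
ft_force: [-0.6, 0.2, -0.3]
grip_width: 0.822
```

```bash
python3 - <<'E'
from h import *
plan([.6160,.068,.057],-11); shot('scene','s17');shot('side','d17');shot('wrist','w17')
I=cv2.imread('pics/s17.png');J=cv2.imread('pics/d17.png'); cv2.imwrite('pics/d17z.png',np.hstack([cv2.resize(I[150:270,240:360],(400,400),interpolation=2),cv2.resize(J[180:300,190:310],(400,400),interpolation=2)]))
E
```

```text
t 22.48 pos [0.5965 0.0127 0.1855] F [-0.6  0.2 -0.3] grip 0.822
jaw yaw -11.17 shift [0.058  0.0084 0.1285] turn [ 0.   -0.04 -0.17] q7 -0.28
```

View pics/d17z.png

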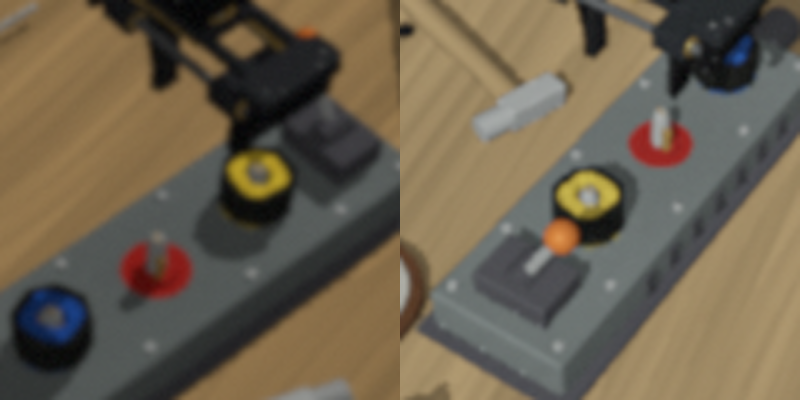

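View pics/w17.png

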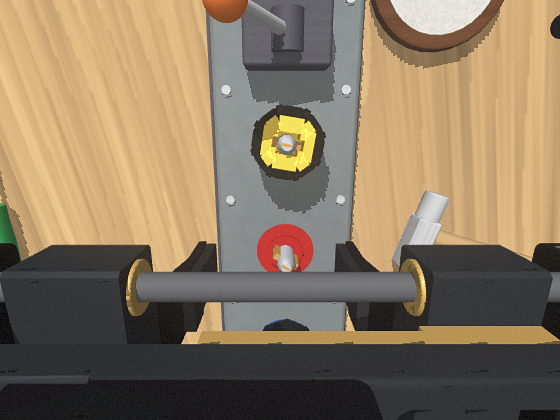

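Both wheels are home on their collars and the lever is still leaning towards the robot. I'll triangulate the knob.

```bash
python3 - <<'E'
from h import *
obs=[]
for f in ['side','wrist','scene']:
    im=load({'side':'d17','wrist':'w12','scene':'s2'}[f])
    b=[x for x in blobs(im,(6,180,120),(14,255,255),mn=12)[0]]
    print(f,[(x[0].tolist(),x[1]) for x in b])
E
```

```text
side [([293.7, 114.2], [291, 112, 6, 6, 27]), ([239.5, 249.2], [235, 246, 8, 9, 32])]
wrist [([474.0, 61.3], [444, 32, 61, 57, 2365])]
scene [([332.4, 161.0], [329, 159, 7, 5, 25]), ([195.9, 340.4], [190, 335, 13, 12, 128])]
```

```bash
python3 - <<'E'
from h import *
A=[];B=[]
for f,u,v in [('d17',238.5,250.8),('w12',474,61),('s2',332.8,162)]:
    im=load(f);R=np.array(im['R']);t=np.array(im['t']);c=-R.T@t;d=R.T@np.array([(u-im['cx'])/im['fx'],(v-im['cy'])/im['fy'],1]);d/=np.linalg.norm(d)
    M=np.eye(3)-np.outer(d,d);A.append(M);B.append(M@c)
X=np.linalg.lstsq(np.vstack(A),np.hstack(B),rcond=None)[0];print(X.round(4))
for M,b in zip(A,B): print(np.linalg.norm(M@X-b).round(4))
u=np.array([np.cos(np.radians(-11)),np.sin(np.radians(-11)),0]);plan(X-u*.05+[0,0,-.01],-11);plan(X+[0,0,-.01],-11)
E
```

```text
[0.5956 0.1578 0.1443]
0.0015
0.0005
0.0016
t 22.63 pos [0.5965 0.0127 0.1853] F [-0.5 -0.6  0. ] grip 0.697
jaw yaw -11.11 shift [ 0.1421 -0.0789  0.0511] turn [-0.01 -0.01 -0.11] q7 -0.28
t 22.63 pos [0.5965 0.0127 0.1853] F [-0.5 -0.6  0. ] grip 0.697
jaw yaw -11.11 shift [ 0.1422 -0.0289  0.0511] turn [-0.01 -0.01 -0.11] q7 -0.28
```

Request:
play_rows(series=[0,0.0,-0.04,0,0,0,0,0,0.02,-0.08,0,0,0,0,0,0.06,-0.089,0,0,0,0,0,0.1,-0.089,0,0,0,0,0,0.142,-0.089,0,0,0,0,0,0.142,-0.089,0.02,0,0,0,0,0.142,-0.089,0.051,0,0,0,0,0.142,-0.089,0.051,0,0,0,0,0.142,-0.089,0.051,0,0,0])

```text
time: 23.38
position: [0.5351, 0.168, 0.1331]
tool_rot: [-2.425, -1.995, 0.006]
ft_force: [0.5, 0.5, 0.1]
grip_width: 0.042
```

```bash
python3 - <<'E'
from h import *
plan([.5956,.1578,.134],-11); shot('side','d18'); shot('wrist','w18')
I=cv2.imread('pics/d18.png'); cv2.imwrite('pics/d18z.png',cv2.resize(I[150:300,170:370],None,fx=4,fy=4,interpolation=cv2.INTER_CUBIC))
E
```

```text
t 23.38 pos [0.5351 0.168  0.1331] F [0.5 0.5 0.1] grip 0.042
jaw yaw -11.11 shift [ 0.0016  0.0614 -0.0012] turn [-0.22  0.12 -0.11] q7 -0.59
```

View pics/d18z.png

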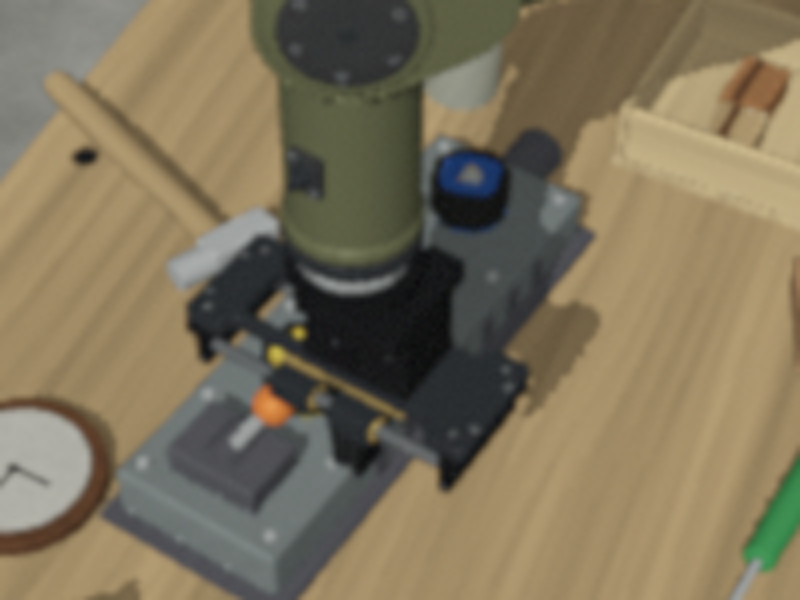

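View pics/w18.png

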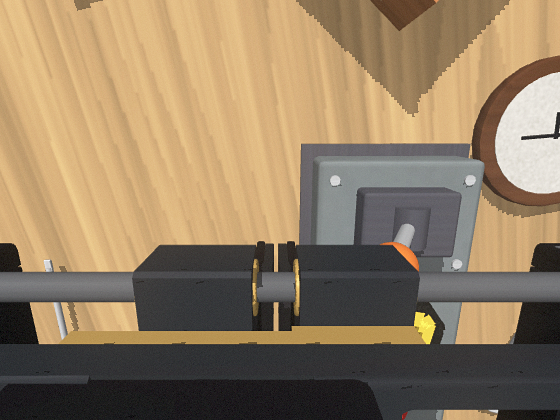

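Request:
play_rows(series=[0,0.0015,0.015,0,0,0,0,0,0.0015,0.027,0,0,0,0,0,0.0015,0.035,0,0,0,0,0,0.0015,0.043,0,0,0,0,0,0.0015,0.051,0,0,0,0,0,0.0015,0.06,0,0,0,0,0,0.0015,0.068,0,0,0,0,0,0.0015,0.075,0,0,0,0,0,0.0015,0.08,0,0,0,0])

```text
time: 24.23
position: [0.6162, 0.1541, 0.1345]
tool_rot: [2.426, 1.995, 0.0]
ft_force: [-0.7, 0.5, 1.7]
grip_width: 0.004
```

```bash
python3 - <<'E'
from h import *
plan([.5956,.1578,.134],-11); shot('scene','s19'); shot('side','d19')
I=cv2.imread('pics/s19.png');J=cv2.imread('pics/d19.png'); cv2.imwrite('pics/d19z.png',np.hstack([cv2.resize(I[120:240,270:390],(400,400),interpolation=2),cv2.resize(J[180:300,170:290],(400,400),interpolation=2)]))
E
```

```text
t 24.23 pos [0.6162 0.1541 0.1345] F [-0.7  0.5  1.7] grip 0.004
jaw yaw -11.12 shift [-0.0004 -0.0209  0.0005] turn [ 0.02  0.   -0.12] q7 -0.53
```

View pics/d19z.png

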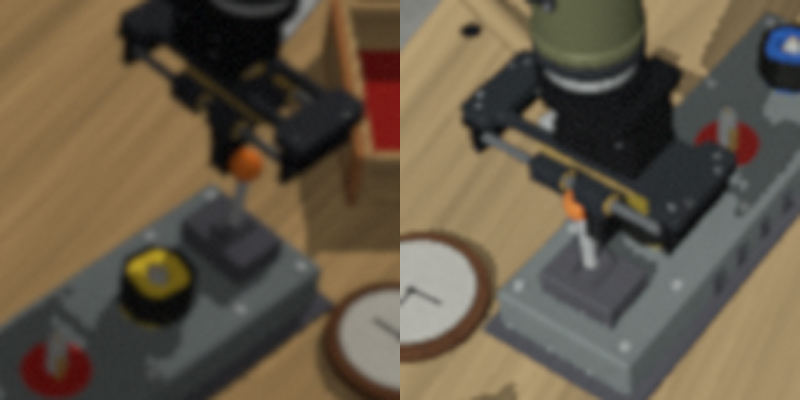

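Request:
play_rows(series=[0,0,0.007,0,0,0,0,0,0,0.014,0,0,0,0,0,0,0.02,0.002,0,0,0,0,0,0.026,0.004,0,0,0,0,0,0.03,0.005,0,0,0,0,0,0.03,0.005,0,0,0])

```text
time: 24.83
position: [0.6456, 0.1481, 0.1289]
tool_rot: [2.426, 1.995, -0.0]
ft_force: [-0.3, 0.3, -0.8]
grip_width: 0.006
```

Request:
play_rows(series=[0,0,0.003,0,0,0,0,0,0,0.006,0,0,0,0,0,0,0.006,0,0,0,0])

```text
time: 25.08
position: [0.649, 0.148, 0.1291]
tool_rot: [-2.423, -1.995, 0.005]
ft_force: [-4.4, 0.1, 0.8]
grip_width: 0.007
```

Request:
play_rows(series=[0,0,0.003,0,0,0,0,0,0,0.003,0,0,0,0])

```text
time: 25.25
position: [0.6492, 0.148, 0.129]
tool_rot: [-2.42, -1.994, 0.012]
ft_force: [-12.2, -0.5, 5.8]
grip_width: 0.007
```

```bash
python3 - <<'E'
from h import *
plan([.5956,.1578,.134],-11); shot('scene','s20'); shot('side','d20')
I=cv2.imread('pics/s20.png');J=cv2.imread('pics/d20.png'); cv2.imwrite('pics/d20z.png',np.hstack([cv2.resize(I[120:240,270:390],(400,400),interpolation=2),cv2.resize(J[180:300,170:290],(400,400),interpolation=2)]))
E
```

```text
t 25.25 pos [0.6492 0.148  0.129 ] F [-12.2  -0.5   5.8] grip 0.007
jaw yaw -11.02 shift [-0.0006 -0.0545 -0.0045] turn [-0.55  0.12 -0.02] q7 -0.51
```

View pics/d20z.png

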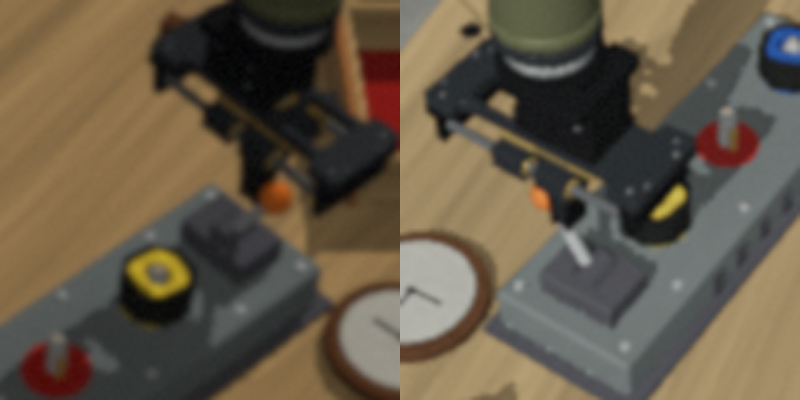

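The lever is against its stop (force rising, no motion). Backing off, retreating and checking.

Request:
play_rows(series=[0,0,0.001,0,0,0,0,0,0,-0.02,0,0,0,0,0,0,-0.05,-0.01,0,0,0,0,0,-0.08,-0.05,0,0,0,0,0,-0.12,-0.09,0,0,0,0,0,-0.16,-0.1,0,0,0,0,-0.02,-0.19,-0.1,0,0,0,0,-0.05,-0.19,-0.1,0,0,0,0,-0.08,-0.19,-0.1,0,0,0,0,-0.08,-0.19,-0.1,0,0,0])

```text
time: 26.18
position: [0.4512, 0.0991, 0.2308]
tool_rot: [2.429, 1.986, 0.0]
ft_force: [0.7, -0.1, -0.1]
grip_width: 0.006
```

```bash
python3 - <<'E'
from h import *
plan([.5956,.1578,.134],-11); shot('scene','s21'); shot('side','d21')
A=[];B=[]
for f in ['d21','s21']:
    im=load(f); print(f,[(x[0],x[1]) for x in blobs(im,(4,150,100),(16,255,255),mn=12)[0]])
I=cv2.imread('pics/s21.png');J=cv2.imread('pics/d21.png'); cv2.imwrite('pics/d21z.png',np.hstack([cv2.resize(I[140:290,230:380],(400,400),interpolation=2),cv2.resize(J[160:310,180:330],(400,400),interpolation=2)]))
E
```

```text
t 26.18 pos [0.4512 0.0991 0.2308] F [ 0.7 -0.1 -0.1] grip 0.006
jaw yaw -11.46 shift [0.0865 0.1295 0.097 ] turn [ 0.2   0.16 -0.46] q7 -0.46
d21 [(array([292.5, 114.2]), [291, 111, 4, 7, 24]), (array([409.4, 167.1]), [409, 161, 4, 11, 14]), (array([270.6, 222.2]), [268, 219, 5, 7, 12]), (array([213.5, 237.6]), [209, 233, 10, 10, 72])]
s21 [(array([396.1,  41.6]), [350, 6, 82, 72, 3158]), (array([512.6,  78.6]), [485, 42, 63, 79, 2467]), (array([373.9, 143.7]), [370, 120, 9, 47, 107]), (array([391.4, 161.2]), [379, 144, 33, 22, 88]), (array([352.8, 178.4]), [348, 174, 10, 10, 80]), (array([ 71.3, 258.3]), [58, 251, 27, 18, 47]), (array([137.5, 284.4]), [127, 277, 22, 16, 135]), (array([143.1, 290.5]), [134, 283, 20, 15, 70]), (array([195.8, 340.5]), [189, 334, 15, 15, 168])]
```

View pics/d21z.png

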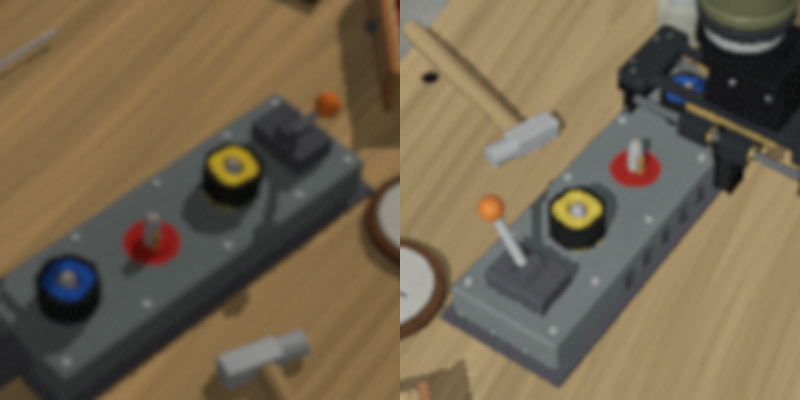

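View pics/s21.png

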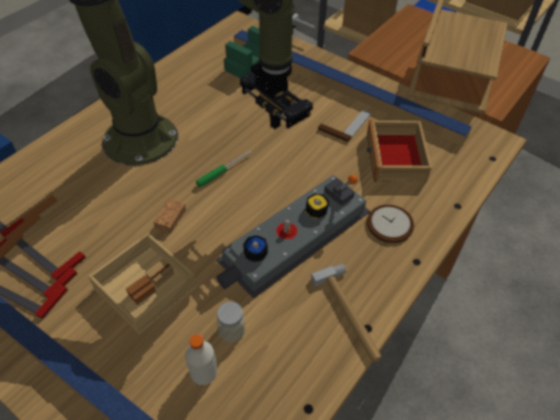

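```bash
python3 - <<'E'
from h import *
A=[];B=[]
for f,u,v in [('d21',213.5,237.6),('s21',352.8,178.4)]:
    im=load(f);R=np.array(im['R']);t=np.array(im['t']);c=-R.T@t;d=R.T@np.array([(u-im['cx'])/im['fx'],(v-im['cy'])/im['fy'],1]);d/=np.linalg.norm(d)
    M=np.eye(3)-np.outer(d,d);A.append(M);B.append(M@c)
X=np.linalg.lstsq(np.vstack(A),np.hstack(B),rcond=None)[0];u=np.array([np.cos(np.radians(-11)),np.sin(np.radians(-11)),0])
print(X.round(4),'travel along unit x',((X-[.5956,.1578,.1443])@u).round(4),'angle',2*np.arcsin(np.linalg.norm(X-[.5956,.1578,.1443])/2/.08))
# heights of wheels: spindle tips vs hub centres
for f in ['d21','s21']:
    im=load(f)
    for n,c,p in [('Y',YE,(.6165,.0675)),('B',BL,(.5762,-.138))]:
        for z in (.084,.106): print(f,n,z,proj(im,[*p,z]).round(1),end=' ')
        print([x[0].tolist() for x in blobs(im,*c,mn=40)[0]])
E
```

```text
[0.6706 0.142  0.1438] travel along unit x 0.0766 angle 0.9992643640324408
d21 Y 0.084 [246.  238.7] d21 Y 0.106 [245.8 233.3] [[245.8, 238.1]]
d21 B 0.084 [287.2 194.2] d21 B 0.106 [287.5 188.8] []
s21 Y 0.084 [317.5 201. ] s21 Y 0.106 [318.  195.5] [[317.2, 201.8]]
s21 B 0.084 [255.7 243.4] s21 B 0.106 [255.5 238. ] [[425.8, 4.7], [3.2, 141.8], [255.8, 244.6]]
```

Lever angle is about 1.0 rad and both hubs appear at home height (top at 0.084 m). Handing in.

```bash
python3 -c "
from bench import *
print(close_job())"
```

```text
the job is handed in; nothing more can be done
None
```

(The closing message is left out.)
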